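# Flip a slide carrier face down on a light panel

### The arm

A 6-joint arm with a two-finger parallel gripper is mounted at the origin on the work surface. World frame = base frame: x ahead of the robot, y to its left, z up, the work surface at z = 0. Lengths are in m, angles in rad, forces in N, time in s.
With the tool pointing down it reaches from about 0.3 to 0.875 m from the base axis. Payload 4.2 kg.
Tool frame: the origin (TCP) lies at the centre of the arm's flange, where the gripper is bolted on; the fingertips stand 173 mm ahead of it and the grasp point (between the pads) lies 155 mm ahead of it; x points along the fingers, z is the direction in which the jaws open and shut, and the axes are right-handed (so a half turn about x gives the same grasp; the last joint's range is limited). The gripper opens to 85 mm and grips with 20 to 120 N. Pads are 22 mm wide; open, the fingers measure 114 mm over their backs; the gripper's body (76 mm by 85 mm) begins 54 mm behind the grasp point. The pads swing forward as they close: fully open they stand 13 mm farther back than shut.
Start: joints at [-1.357, 0.32, 1.565, -0, 1.257, -0.02], TCP at [0.133, -0.559, 0.405] pointing down, gripper open.
Joint ranges: [-3.11, 3.11], [-0.84, 2.01], [0.21, 2.61], [-1.34, 4.49], [0.05, 2.63], [-2.56, 2.56]. Speed limits (rad/s): [2.57, 2.57, 3.14, 3.14, 3.14, 3.14].

### API

Orientations are given as a 3x3 rotation matrix whose columns are the frame's x, y, z axes.
In Python, from cell import bot gives the robot as it stands. The module is installed in compiled form; this text tells all that it offers.
- The arm moves only by the shell command python3 -m creep 'ROWS' [OPENING]. ROWS is JSON, a list of rows, each an object of numbers: "x", "y", "z": the shift along the tool's x, y, z in cm; "rx", "ry", "rz": the turn, a rotation vector about the tool's x, y, z in degrees. A call has 1 to 20 rows; each row is the pose to reach, as a shift and turn from the pose commanded when the call began, along the tool's axes at that moment; what a row does not reach only later rows make up. A row lasts 1/12 s, in which the tool goes at most 41.7 mm and 7.16 degrees, less where a joint would pass 70% of its speed; a pose out of reach is approached as far as the arm can. A call with a gripper value outside its range is refused whole. OPENING is the opening, from 0 (shut) to 1 (fully open), set as the call begins (- or left out, the last holds). The fingers move at their own pace and stop on an object; the grip force is fixed at half the most. Time passes only in rows, so rows that repeat a pose let the fingers close. It gives the time, the measured TCP pose, the force and the opening at its end, in the units of the state.
- bot.observe(): the state, without advancing time (a new reading comes with each control period).
- bot.grab_frame(name): name is "side" or "top"; returns a dict with "frame" (400x640x3 uint8, red, green, blue), "fx", "fy", "cx", "cy" (pixels), "D" ([k1, k2, p1, p2, k3] as OpenCV has them; the pictures are not rectified), "origin" and "orientation" of the camera in the world. Camera axes: x right, y up, looking along -z (the intrinsics and any distortion apply to the point x, -y, -z); pixel columns grow to the right and rows downward; lengths in m; the calibration is good to about 2 mm. A picture is of the moment at which its call begins. There is no depth.
- bot.job_done(): hands the job in, once; it reports no verdict.
Trained networks look in a picture, given as the dict that the camera call returned (one of the last four; its "shot" number tells which), for a name from the list of things; names that differ only in an ending like _2 or _b are one class to them, and where a whole thing is asked for, a point or a joint stands for the part that bears it (a point fixed in the world has none). Each returns a list of dicts, best first, with "score" (0 to 1); they miss things now and then, are a little off and sometimes report something else, mostly with a low value. They report only what shows in the picture. A call takes as long as a camera call. They do not tell look-alikes from the thing itself.
- bot.search_frame(picture, target): "at" ([column, row] in pixels, amid what is visible of it).
- bot.regions_of(picture, target): "mask" (400x640 bool, what is visible of it) and "at" ([column, row] in pixels, amid what is visible of it).
- bot.tip_of(picture, target): "at" ([column, row] in pixels: a listed point, or the origin of a listed thing).
The state is a dict: "clock": time; "joint_positions": joint angles; "joint_velocities": joint speeds; "effort": joint torques, N m; "eef_pos": TCP position; "tcp_rot": TCP orientation; "ft_force": force on the tool from outside, world axes, zero at the start; "ft_torque": the same for the moment, N m; "finger_gap": finger opening in m.
Only numpy, scipy, OpenCV 4.12 (cv2) and the standard library are available. Lean on these libraries where they do the work, as an engineer would, in place of code of your own. Each camera call takes 0.05 s, during which the arm holds its last target.

### The job

Turn the slide carrier over without picking it up: push it along the bench against the front edge of the light panel and keep pushing its near edge up and over, so that it stands up on that edge and flips face down onto the panel. Then push it across the panel until it lies flush against the metal stop rail, and take the hand away. Do not lift or carry the carrier, and leave the other things on the bench and panel where they stand.

Things in the scene. Friction and masses are not known exactly. Their poses are not given: they have to be found in the camera images.
- panel: Flat white light panel fixed on the bench, 160 (x) by 300 (y) mm; its smooth top is 6 mm above the bench. Origin: the middle of its front edge (long vertical 6 mm edge towards the robot) at bench level. Its x axis runs square to that edge, level, across the panel away from the robot; z up. It is turned up to 20 degrees either way.
- rail (a point): Middle of the aluminium stop rail's near face, on the panel top, 105 mm along the panel's x from the front edge. The rail runs the panel's full width, is 12 mm wide and its top is 18 mm above the bench (12 mm above the panel).
- carrier: Loose flat light grey slide carrier, solid slab 60 mm (its x) by 90 mm (its y), 12 mm thick, 60 to 130 g; three glass slides lie recessed in its face, its back is plain. Origin: centre of the plain back; z points out of the face (up at the start). It starts flat on the bench, its long side 10 to 35 mm from the panel's front edge, within 10 degrees of parallel and 25 mm of the panel's middle line.
- carrier_mid (a point): The centre of the carrier slab, 6 mm from either face. Fingertips grip its sides by friction well: pressed at its near side against the panel's front edge with 3 to 8 N and moved upward, a fingertip swings that side up about the panel edge.
- carrier_xp (a point): Middle of the carrier's 90 mm side at its +x, half way through the thickness (30 mm from the centre). At the start this is the side nearest to the panel.
- carrier_xm (a point): The same on its -x side; at the start the side nearest to the robot.
- carrier_yp (a point): Middle of the carrier's 60 mm side at its +y (45 mm from the centre).
- carrier_ym (a point): The same at its -y.
- flask: Bystander: conical glass flask, 82 mm across the foot, 118 mm high, on the bench left of the panel. Origin: middle of its foot.
- bottle: Bystander: glass bottle with orange cap, 60 mm across, 130 mm high, on the bench right of the panel. Origin: middle of its foot.
- dish: Bystander: closed clear round culture dish, 60 mm across, 16 mm high, on the bench to the left of the carrier. Origin: middle of its underside.
- vial: Bystander: amber glass vial with white cap, 24 mm across, 46 mm high, on the bench to the right of the carrier. Origin: middle of its foot.
- weight: Bystander: steel calibration weight with a knob, 28 mm across, 36 mm high, standing on the panel near its left end. Origin: middle of its foot.
- beaker: Bystander: open glass beaker, 60 mm across, 70 mm high, on the bench farther right. Origin: middle of its foot.
- slidebox: Bystander: white plastic slide box, 85 by 35 mm, 30 mm high, on the bench farther left. Origin: middle of its underside.
Mind the look-alikes: they are no part of the job. Several things look just like the carrier: the one meant starts nearest to the robot's base.

How it is judged:
By the outcome, as a careful person would: the job done as asked, in the order asked, and still so for the second after the job is handed in, with the robot touching nothing.
It also fails if it takes over 48 s, if anything falls off the work surface, if the arm or the gripper's body presses on something with over 40 N, if the wrist force passes 120 N, or if a joint passes its speed limit or range.

## Working session

There is one attempt and no reset: what is moved stays moved. The work goes in short steps, Python scripts to look and compute and a shell command to move; the robot and the scene stay as the last step left them, time stands still between calls to the robot, and variables do not carry over. Pictures are saved under pics/ and viewed, and the job is handed in when it is done.

```bash
mkdir -p pics; cat > h.py <<'E'
import numpy as np, cv2
from cell import bot
def save(p,n): cv2.imwrite('pics/'+n+'.png', p['frame'][:,:,::-1])
def cam(p):
    K=np.array([[p['fx'],0,p['cx']],[0,p['fy'],p['cy']],[0,0,1.]]); return K,np.array(p['D'],float),np.array(p['origin']),np.array(p['orientation'])
def ray(p,at):
    K,D,o,R=cam(p)
    u=cv2.undistortPoints(np.array([[at]],float),K,D)[0,0]
    d=R@np.array([u[0],-u[1],-1.]); return o,d/np.linalg.norm(d)
def onz(p,at,z):
    o,d=ray(p,at); return o+d*(z-o[2])/d[2]
def proj(p,X):
    K,D,o,R=cam(p); c=(np.atleast_2d(X)-o)@R; c=c*np.array([1,-1,-1])
    return cv2.projectPoints(c.reshape(-1,1,3),np.zeros(3),np.zeros(3),K,D)[0][:,0]
def tri(p1,a1,p2,a2):
    o1,d1=ray(p1,a1);o2,d2=ray(p2,a2)
    A=np.stack([d1,-d2],1);s=np.linalg.lstsq(A,o2-o1,rcond=None)[0]
    q1=o1+s[0]*d1;q2=o2+s[1]*d2
    return (q1+q2)/2,np.linalg.norm(q1-q2)
np.set_printoptions(precision=4,suppress=True)
E
python3 - <<'E'
from h import *
s=bot.observe(); print(s['clock'],s['eef_pos'],s['tcp_rot'],s['finger_gap'])
a=bot.grab_frame('side');b=bot.grab_frame('top');save(a,'side0');save(b,'top0')
print(a['origin'],b['origin'],a['orientation'],b['orientation'],a['fx'],b['fx'],a['D'])
for n in ['panel','rail','carrier','carrier_mid','carrier_xp','carrier_xm','carrier_yp','carrier_ym']:
  for nm,p in(('side',a),('top',b)):
    print(n,nm,[(np.round(r['at'],1),round(r['score'],2)) for r in bot.tip_of(p,n)])
print(bot.observe()['clock'])
E
```

```text
0.0 [ 0.1332 -0.5592  0.4039] [[-0.0004  0.9728  0.2317]
 [ 0.0018  0.2317 -0.9728]
 [-1.      0.     -0.0018]] 0.08538469411993571
[0.1815 1.0009 1.0133] [0.4312 0.03   1.5735] [[-0.9462  0.2069 -0.2489]
 [-0.323  -0.6529  0.6851]
 [-0.0208  0.7286  0.6846]] [[-0.0098  0.9974 -0.0718]
 [-0.9999 -0.0102 -0.0056]
 [-0.0063  0.0717  0.9974]] 513.5389955848166 503.4980151093922 [0.0561 0.     0.     0.     0.    ]
panel side [(array([302.4, 212.4]), 0.98), (array([320.9, 214.7]), 0.22)]
panel top [(array([313.3, 192.3]), 0.55), (array([318.9, 197.8]), 0.41)]
rail side [(array([265.5, 200.3]), 0.82)]
rail top [(array([319.8, 152. ]), 0.76)]
carrier side [(array([322.7, 215.8]), 0.76), (array([349. , 117.4]), 0.76), (array([352.3, 381.4]), 0.71), (array([322.8, 132.5]), 0.52)]
carrier top [(array([316.2, 206.7]), 0.9), (array([469.5, 185.2]), 0.88), (array([430.7, 166.5]), 0.67), (array([181. , 274.1]), 0.61), (array([331.1, 210.4]), 0.22)]
carrier_mid side [(array([349.7, 376.6]), 0.94), (array([350.3, 110.6]), 0.92), (array([323.7, 215.8]), 0.72), (array([319.3, 131.2]), 0.51)]
carrier_
[... 711 characters left out ...]
.3]), 0.67)]
carrier_yp side [(array([368.8, 367.5]), 0.69), (array([314.6, 223.5]), 0.62), (array([362.9, 112.6]), 0.59), (array([314.1, 138.5]), 0.52), (array([267.5, 197.9]), 0.41)]
carrier_yp top [(array([185.1, 281.9]), 0.98), (array([479.5, 194.9]), 0.88), (array([301.6, 202. ]), 0.79), (array([417.1, 164.6]), 0.67)]
carrier_ym side [(array([331.7, 204.3]), 0.93), (array([332.4, 385.7]), 0.9), (array([338.5, 117.7]), 0.69), (array([322.4, 121. ]), 0.44), (array([353.6, 156.9]), 0.32)]
carrier_ym top [(array([447.9, 162.4]), 0.94), (array([461.8, 170.9]), 0.79), (array([328.8, 211.9]), 0.73), (array([316.3, 208.8]), 0.69), (array([169.8, 260.3]), 0.56), (array([387.1, 178.3]), 0.4)]
0.9
```

View pics/side0.png

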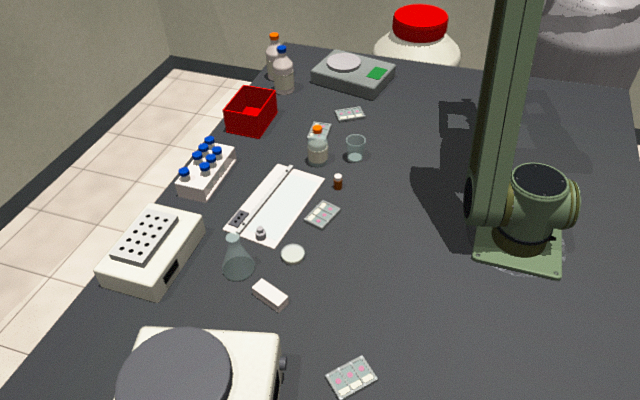

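View pics/top0.png

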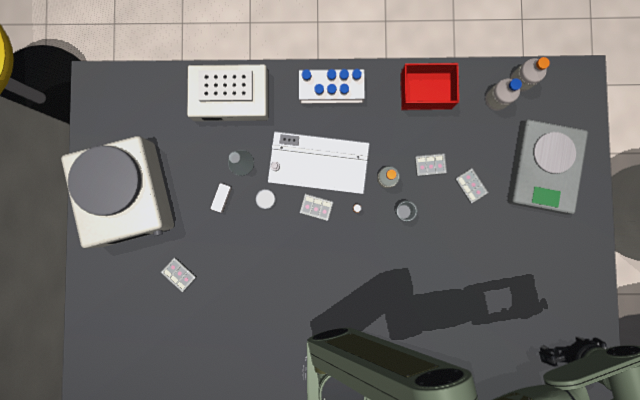

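The target carrier is at (316,207) in the top view and (323,215) in the side view, just in front of the white panel. The dish is at (265,199) and the vial at (357,208) in the top view. Next I'll measure accurately.

```bash
python3 - <<'E'
from h import *
a=bot.grab_frame('side');b=bot.grab_frame('top')
import pickle;pickle.dump((a,b),open('f0.pkl','wb'))
for n,z in [('panel',.006),('carrier',.012),('dish',.016),('vial',.04),('weight',.03)]:
  out=[]
  for nm,p,at in(('side',a,None),('top',b,None)):
    for r in bot.regions_of(p,n)[:6]:
      m=r['mask'].astype(np.uint8)
      ctr,_=cv2.findContours(m,cv2.RETR_EXTERNAL,cv2.CHAIN_APPROX_NONE)
      c=max(ctr,key=cv2.contourArea).reshape(-1,2).astype(float)
      W=np.array([onz(p,q,z)[:2] for q in c])
      (cx,cy),(w,h),ang=cv2.minAreaRect((W*1000).astype(np.float32))
      box=cv2.boxPoints(((cx,cy),(w,h),ang))
      print(n,nm,round(r['score'],2),np.round(r['at']),'c',round(cx),round(cy),'wh',round(w),round(h),round(ang,1),box.round().tolist())
for n,z in [('carrier_mid',.006),('carrier_xp',.006),('carrier_xm',.006),('carrier_yp',.006),('carrier_ym',.006),('rail',.006),('panel',0),('weight',.006),('dish',0),('vial',0)]:
  ra=bot.tip_of(a,n);rb=bot.tip_of(b,n)
  for q in ra[:5]:
    for w in rb[:5]:
      X,e=tri(a,q['at'],b,w['at'])
      if e<.006 and abs(X[2]-z)<.02 and q['score']>.3: print(n,X,round(e,4),round(q['score'],2),round(w['score'],2))
for p,n,s in((a,'side',(230,150,350,260)),(b,'top',(255,120,385,230))):
  x0,y0,x1,y1=s
  cv2.imwrite('pics/c_'+n+'.png',cv2.resize(p['frame'][y0:y1,x0:x1,::-1],None,fx=5,fy=5,interpolation=cv2.INTER_CUBIC))
print(bot.observe()['clock'])
E
```

```text
panel side 0.94 [276. 206.] c 643 58 wh 318 165 82.3 [[539.0, -88.0], [703.0, -110.0], [746.0, 205.0], [582.0, 227.0]]
panel top 0.66 [318. 162.] c 644 62 wh 300 161 82.3 [[545.0, -76.0], [704.0, -98.0], [744.0, 200.0], [585.0, 221.0]]
panel top 0.4 [223. 198.] c 538 366 wh 44 89 71.8 [[489.0, 359.0], [573.0, 331.0], [587.0, 373.0], [503.0, 401.0]]
carrier side 0.98 [321. 214.] c 502 74 wh 97 65 73.8 [[457.0, 37.0], [519.0, 19.0], [546.0, 112.0], [484.0, 130.0]]
carrier side 0.65 [347. 113.] c 564 -405 wh 99 75 33.0 [[502.0, -400.0], [543.0, -463.0], [626.0, -409.0], [585.0, -346.0]]
carrier side 0.61 [353. 380.] c 299 499 wh 92 64 48.0 [[244.0, 487.0], [292.0, 443.0], [354.0, 512.0], [306.0, 555.0]]
carrier side 0.57 [336. 181.] c 505 -67 wh 20 61 16.9 [[486.0, -41.0], [504.0, -100.0], [523.0, -94.0], [506.0, -35.0]]
carrier side 0.54 [324. 128.] c 622 -308 wh 47 89 51.1 [[573.0, -299.0], [642.0, -355.0], [672.0, -318.0], [603.0, -262.0]]
carrier top 0.85 [317. 208.] c 505 70 wh 86 58 73.5 [[464.0, 37.0], [520.0, 20.0], [545.0, 103.0], [489.0, 120.0]]
carrier top 0.82 [470. 186.] c 
[... 1356 characters left out ...]
.0], [619.0, 207.0]]
carrier_mid [ 0.5654 -0.4162  0.0123] 0.0055 0.88 0.82
carrier_mid [0.5027 0.0676 0.0137] 0.0042 0.61 0.89
carrier_xp [ 0.5479 -0.3788  0.017 ] 0.0003 0.84 0.67
carrier_xm [0.4678 0.0861 0.0189] 0.0016 0.84 0.78
carrier_xm [ 0.5875 -0.4458 -0.0073] 0.002 0.66 0.86
carrier_xm [ 0.6031 -0.2983 -0.0069] 0.001 0.65 0.86
carrier_yp [0.5135 0.1242 0.015 ] 0.0048 0.94 0.93
carrier_yp [ 0.6323 -0.2408 -0.0016] 0.0031 0.61 0.65
carrier_ym [0.3339 0.5214 0.0069] 0.0036 0.92 0.81
carrier_ym [0.4854 0.0236 0.0193] 0.0005 0.86 0.77
carrier_ym [ 0.6471 -0.3384  0.0012] 0.0055 0.49 0.61
weight [ 0.6343  0.1923 -0.004 ] 0.0023 0.56 0.4
vial [ 0.5009 -0.0551  0.0077] 0.0046 0.49 0.45
2.5
```

View pics/c_side.png

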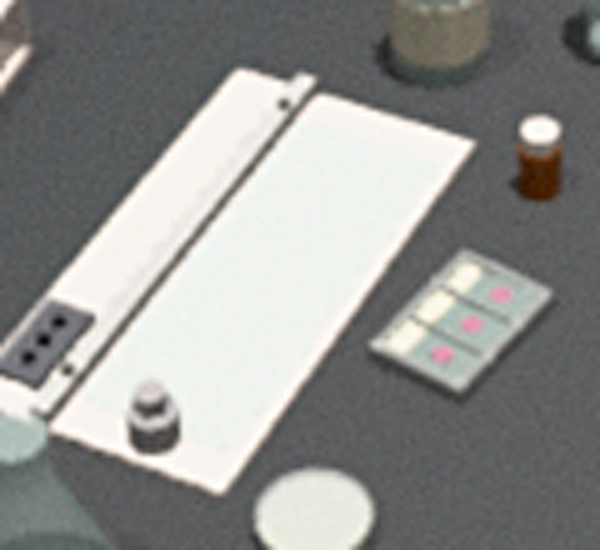

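View pics/c_top.png

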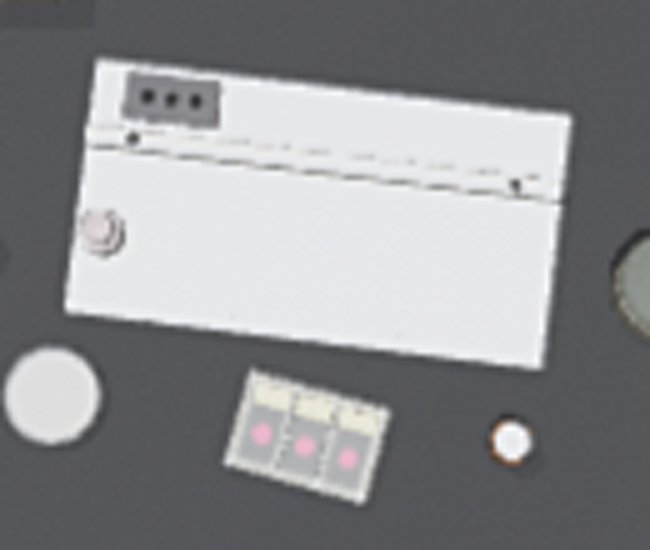

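The images give these measurements:
- **Panel:** front middle is about (565, 72) mm, with its x axis at −7.7°.
- **Carrier:** centre is about (504, 71) mm, yawed −16°.
- **Look-alikes:** the others are all farther from the base, so this is the right carrier.

My plan is to half-open the jaws across the panel's y, so two fingertips push the carrier's near side. Next I'll compute the move to a staging pose.

```bash
cat > plan.py <<'E'
from h import *
from scipy.spatial.transform import Rotation as Ro
P0=np.array([.565,.072,0]);yaw=np.radians(-7.75)
PX=np.array([np.cos(yaw),np.sin(yaw),0]);PY=np.array([-np.sin(yaw),np.cos(yaw),0]);Z=np.array([0,0,1.])
L=.168;H=.011
def pose(px,py,z,al):  # front corner in panel frame (mm), alpha deg
    a=np.radians(al); f=np.sin(a)*PX-np.cos(a)*Z; u=np.cos(a)*PX+np.sin(a)*Z
    R=np.stack([f,u,np.cross(f,u)],1)
    return P0+PX*px/1e3+PY*py/1e3+Z*z/1e3-L*f-H*u, R
def row(T,s=None,verbose=1):
    s=s or bot.observe(); p0=np.array(s['eef_pos']);R0=np.array(s['tcp_rot'])
    p,R=T; d=R0.T@(p-p0)*100; r=np.degrees(Ro.from_matrix(R0.T@R).as_rotvec())
    print('xyz cm',d.round(2),'rot',r.round(1)); return d,r
def where(s=None):
    s=s or bot.observe(); p=np.array(s['eef_pos']);R=np.array(s['tcp_rot'])
    c=p+L*R[:,0]+H*R[:,1]-P0
    al=np.degrees(np.arctan2(R[:,0]@PX,-R[:,0]@Z))
    F=np.array(s['ft_force'])
    print('t',round(s['clock'],2),'corner px,py,z',np.round([c@PX*1e3,c@PY*1e3,c[2]*1e3],1),'al',round(al,1),'yawerr',round(np.degrees(R[:,1]@PY),2),'F px,py,z',np.round([F@PX,F@PY,F[2]],1),'gap',round(s['finger_gap'],4))
E
python3 - <<'E'
from plan import *
where(); row(pose(-118,-9,100,0));row(pose(-118,-9,100,15))
print(pose(-118,-9,100,15)[0])
E
```

```text
t 2.5 corner px,py,z [-332.4 -679.9  236.7] al -0.0 yawerr 20.67 F px,py,z [ 0.9  0.5 -0.5] gap 0.0859
xyz cm [ 13.67  44.27 -55.23] rot [21.1  0.   0. ]
xyz cm [ 14.53  40.25 -56.79] rot [21.  -2.8 14.8]
[0.3933 0.0863 0.2594]
```

```bash
python3 -m creep '[{"x":7,"y":20,"z":-28,"rx":10},{"x":7,"y":20,"z":-28,"rx":10},{"x":7,"y":20,"z":-28,"rx":10},{"x":7,"y":20,"z":-28,"rx":10},{"x":7,"y":20,"z":-28,"rx":10},{"x":7,"y":20,"z":-28,"rx":10},{"x":7,"y":20,"z":-28,"rx":10},{"x":7,"y":20,"z":-28,"rx":10},{"x":14.5,"y":40.2,"z":-56.8,"rx":21,"ry":-2.8,"rz":14.8},{"x":14.5,"y":40.2,"z":-56.8,"rx":21,"ry":-2.8,"rz":14.8},{"x":14.5,"y":40.2,"z":-56.8,"rx":21,"ry":-2.8,"rz":14.8},{"x":14.5,"y":40.2,"z":-56.8,"rx":21,"ry":-2.8,"rz":14.8},{"x":14.5,"y":40.2,"z":-56.8,"rx":21,"ry":-2.8,"rz":14.8},{"x":14.5,"y":40.2,"z":-56.8,"rx":21,"ry":-2.8,"rz":14.8},{"x":14.5,"y":40.2,"z":-56.8,"rx":21,"ry":-2.8,"rz":14.8},{"x":14.5,"y":40.2,"z":-56.8,"rx":21,"ry":-2.8,"rz":14.8},{"x":14.5,"y":40.2,"z":-56.8,"rx":21,"ry":-2.8,"rz":14.8},{"x":14.5,"y":40.2,"z":-56.8,"rx":21,"ry":-2.8,"rz":14.8},{"x":14.5,"y":40.2,"z":-56.8,"rx":21,"ry":-2.8,"rz":14.8},{"x":14.5,"y":40.2,"z":-56.8,"rx":21,"ry":-2.8,"rz":14.8}]' 0.5
python3 - <<'E'
from plan import *
where(); row(pose(-118,-9,25,15))
print(bot.observe()['joint_positions'])
a=bot.grab_frame('side');b=bot.grab_frame('top');save(b,'top1')
cv2.imwrite('pics/s1.png',cv2.resize(a['frame'][120:270,230:430,::-1],None,fx=4,fy=4,interpolation=cv2.INTER_CUBIC))
E
```

```text
t 2.5 corner px,py,z [-332.4 -679.9  236.7] al -0.0 yawerr 20.67 F px,py,z [ 0.9  0.5 -0.5] gap 0.0859
xyz cm [ 22.03  40.25 -56.79] rot [21.  -2.8 14.8]
[-1.357   0.3197  1.5645 -0.      1.2574 -0.02  ]invalid input
```

View pics/s1.png

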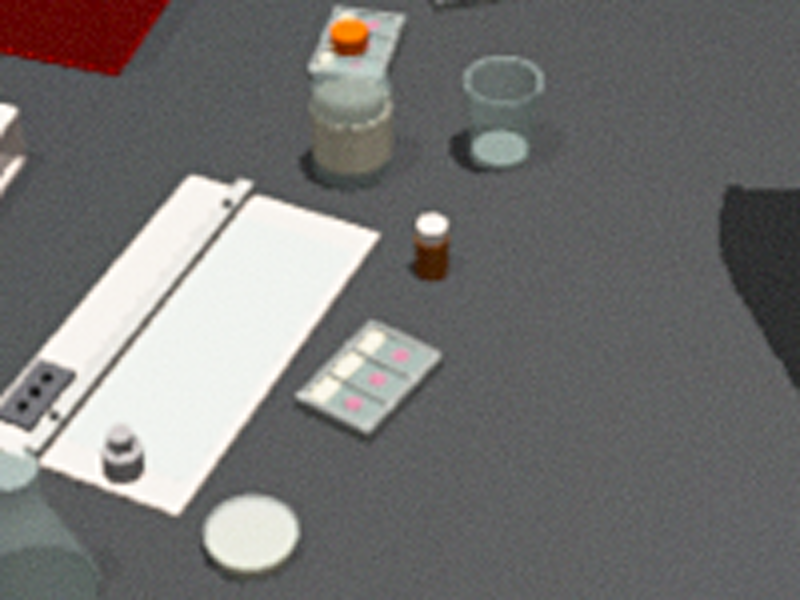

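View pics/top1.png

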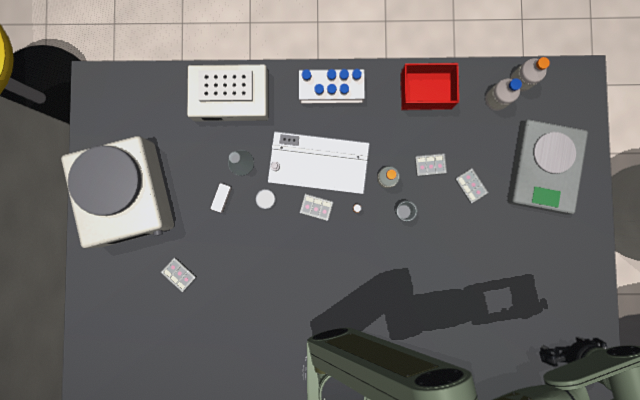

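The pictures are unchanged because the call was refused as "invalid input". I'll test the row format with a small move.

```bash
python3 -m creep '[{"x":2,"y":4,"z":-5,"rx":2,"ry":0,"rz":0}]' 0.5; python3 -m creep '[{"x":2,"y":4,"z":-5}]'
```

```text
clock: 2.68
eef_pos: [0.1491, -0.5278, 0.394]
tcp_rot: [[0.001, 0.981, 0.194], [-0.01, 0.194, -0.981], [-1.0, -0.001, 0.01]]
ft_force: [0.8, -1.1, -0.0]
finger_gap: 0.0755invalid input
```

All six keys are needed in every row.

```bash
python3 -c "
from plan import *
where(); row(pose(-118,-9,100,0));row(pose(-118,-9,100,15))"
```

```text
t 2.68 corner px,py,z [-320.5 -648.5  225.9] al 0.1 yawerr 18.58 F px,py,z [ 0.9 -1.  -0. ] gap 0.0755
xyz cm [ 11.99  39.95 -54.24] rot [18.9  0.6 -0. ]
xyz cm [ 12.84  35.87 -55.65] rot [18.9 -1.9 14.8]
```

```bash
python3 -m creep '[{"x":6,"y":18,"z":-28,"rx":9,"ry":0,"rz":0},{"x":6,"y":18,"z":-28,"rx":9,"ry":0,"rz":0},{"x":6,"y":18,"z":-28,"rx":9,"ry":0,"rz":0},{"x":6,"y":18,"z":-28,"rx":9,"ry":0,"rz":0},{"x":6,"y":18,"z":-28,"rx":9,"ry":0,"rz":0},{"x":6,"y":18,"z":-28,"rx":9,"ry":0,"rz":0},{"x":6,"y":18,"z":-28,"rx":9,"ry":0,"rz":0},{"x":12.5,"y":35.5,"z":-55,"rx":19,"ry":-2,"rz":15},{"x":12.5,"y":35.5,"z":-55,"rx":19,"ry":-2,"rz":15},{"x":12.5,"y":35.5,"z":-55,"rx":19,"ry":-2,"rz":15},{"x":12.5,"y":35.5,"z":-55,"rx":19,"ry":-2,"rz":15},{"x":12.5,"y":35.5,"z":-55,"rx":19,"ry":-2,"rz":15},{"x":12.5,"y":35.5,"z":-55,"rx":19,"ry":-2,"rz":15},{"x":12.5,"y":35.5,"z":-55,"rx":19,"ry":-2,"rz":15},{"x":12.5,"y":35.5,"z":-55,"rx":19,"ry":-2,"rz":15},{"x":12.5,"y":35.5,"z":-55,"rx":19,"ry":-2,"rz":15},{"x":12.5,"y":35.5,"z":-55,"rx":19,"ry":-2,"rz":15}]' 0.5
python3 - <<'E'
from plan import *
where(); row(pose(-118,-9,25,15))
print(bot.observe()['joint_positions'])
E
```

```text
clock: 4.1
eef_pos: [0.392, 0.0916, 0.267]
tcp_rot: [[0.262, 0.957, -0.124], [-0.022, -0.123, -0.992], [-0.965, 0.263, -0.011]]
ft_force: [0.6, 0.3, 0.6]
finger_gap: 0.0425
t 4.1 corner px,py,z [-119.4   -1.5  107.7] al 15.2 yawerr 0.42 F px,py,z [0.6 0.4 0.6] gap 0.0425
xyz cm [ 8.01 -1.98  0.6 ] rot [ 0.4 -0.8 -0.2]
[ 0.2303  0.1613  2.2131 -0.1644  0.5195  2.0599]
```

```bash
python3 -m creep '[{"x":4,"y":-1,"z":0.3,"rx":0.4,"ry":-0.8,"rz":0},{"x":8,"y":-2,"z":0.6,"rx":0.4,"ry":-0.8,"rz":0},{"x":8,"y":-2,"z":0.6,"rx":0.4,"ry":-0.8,"rz":0},{"x":8,"y":-2,"z":0.6,"rx":0.4,"ry":-0.8,"rz":0}]' 0.5
python3 - <<'E'
from plan import *
where(); 
a=bot.grab_frame('side');b=bot.grab_frame('top')
cv2.imwrite('pics/s2.png',cv2.resize(a['frame'][150:270,240:400,::-1],None,fx=5,fy=5,interpolation=cv2.INTER_CUBIC))
cv2.imwrite('pics/t2.png',cv2.resize(b['frame'][130:250,240:400,::-1],None,fx=5,fy=5,interpolation=cv2.INTER_CUBIC))
s=bot.observe();p=np.array(s['eef_pos']);R=np.array(s['tcp_rot'])
for sg in(-1,1):
  c=p+L*R[:,0]+H*R[:,1]+sg*.028*R[:,2]
  q=(proj(a,c)[0]-[240,150])*5;print(q,(proj(b,c)[0]-[240,130])*5)
E
```

```text
clock: 4.43
eef_pos: [0.3897, 0.0801, 0.1834]
tcp_rot: [[0.251, 0.957, -0.143], [-0.042, -0.137, -0.99], [-0.967, 0.254, 0.006]]
ft_force: [-0.3, 0.4, -0.1]
finger_gap: 0.0428
t 4.43 corner px,py,z [-121.4  -16.9   23.7] al 14.7 yawerr -0.4 F px,py,z [-0.4  0.3 -0.1] gap 0.0428
[489.5166 355.4677] [330.1119 473.8309]
[533.7044 288.1498] [420.5914 486.1286]
```

View pics/s2.png

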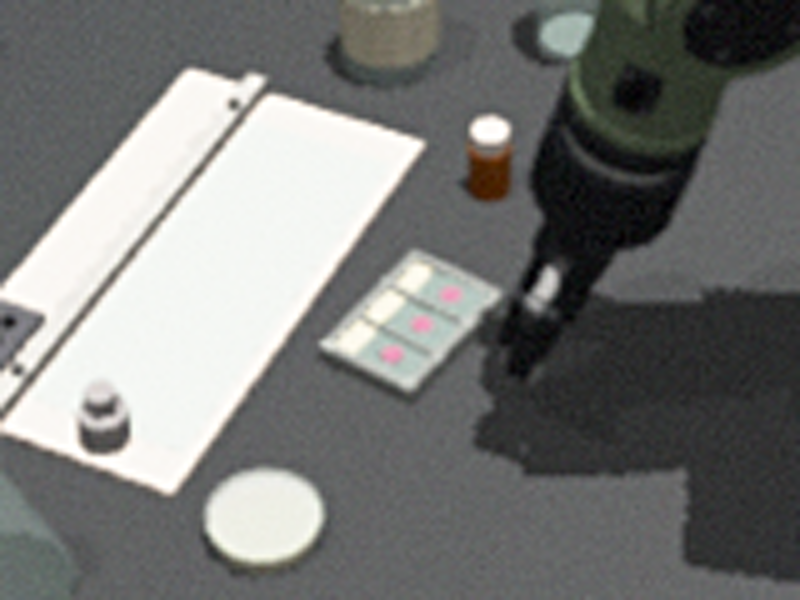

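View pics/t2.png

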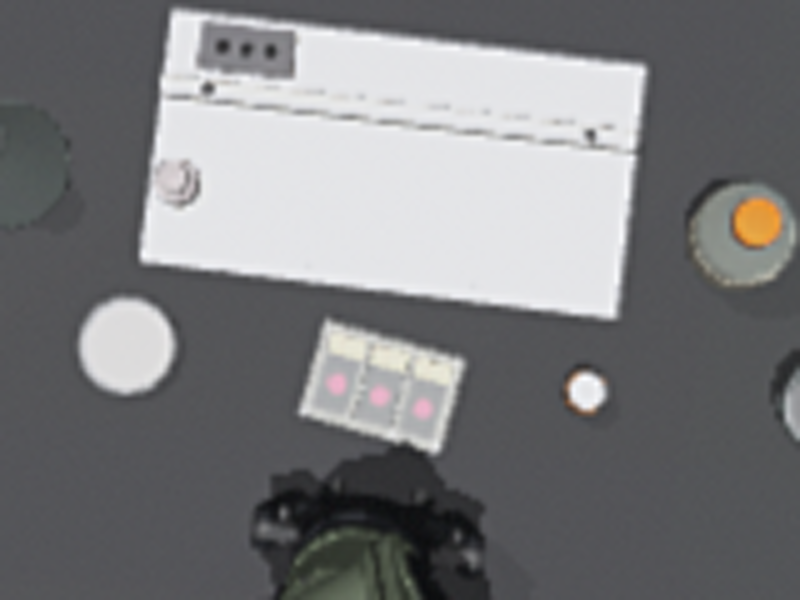

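```bash
python3 -c "
from plan import *
row(pose(-121,-11,10,15));row(pose(-121,-11,7,15));row(pose(-121,-11,3,15))"
```

```text
xyz cm [ 1.6  -0.61 -0.42] rot [-0.5  0.2 -0.2]
xyz cm [ 1.89 -0.69 -0.42] rot [-0.5  0.2 -0.2]
xyz cm [ 2.28 -0.8  -0.42] rot [-0.5  0.2 -0.2]
```

```bash
python3 -m creep '[{"x":0.8,"y":-0.3,"z":-0.3,"rx":-0.5,"ry":0.2,"rz":0},{"x":1.6,"y":-0.6,"z":-0.4,"rx":-0.5,"ry":0.2,"rz":0},{"x":1.6,"y":-0.6,"z":-0.4,"rx":-0.5,"ry":0.2,"rz":0},{"x":1.6,"y":-0.6,"z":-0.4,"rx":-0.5,"ry":0.2,"rz":0}]' 0.5;python3 -c "
from plan import *
where()"
python3 -m creep '[{"x":0.15,"y":-0.05,"z":0,"rx":0,"ry":0,"rz":0},{"x":0.3,"y":-0.1,"z":0,"rx":0,"ry":0,"rz":0},{"x":0.3,"y":-0.1,"z":0,"rx":0,"ry":0,"rz":0}]' 0.5;python3 -c "
from plan import *
where()"
```

```text
clock: 4.87
eef_pos: [0.3898, 0.0845, 0.17]
tcp_rot: [[0.262, 0.956, -0.135], [-0.036, -0.13, -0.991], [-0.964, 0.264, 0.0]]
ft_force: [-0.2, 0.7, 0.6]
finger_gap: 0.0426
t 4.87 corner px,py,z [-120.2  -11.3   10.8] al 15.3 yawerr 0.02 F px,py,z [-0.3  0.6  0.6] gap 0.0426
clock: 5.12
eef_pos: [0.3897, 0.0846, 0.1669]
tcp_rot: [[0.263, 0.956, -0.134], [-0.036, -0.129, -0.991], [-0.964, 0.265, 0.0]]
ft_force: [-5.6, -0.8, 22.6]
finger_gap: 0.0429
t 5.12 corner px,py,z [-120.2  -11.1    7.8] al 15.4 yawerr 0.03 F px,py,z [-5.5 -1.6 22.6] gap 0.0429
```

Bench touch found, which sets the tip length to about 0.170 m. I'll lift slightly and push forward.

```bash
sed -i 's/L=.168/L=.170/' plan.py; python3 -c "
from plan import *
where();row(pose(-121,-10,8,15));row(pose(-96,-10,8,15));row(pose(-76,-10,8,15))"
```

```text
t 5.12 corner px,py,z [-119.7  -11.1    5.9] al 15.4 yawerr 0.03 F px,py,z [-5.5 -1.6 22.6] gap 0.0429
xyz cm [-0.25  0.04 -0.11] rot [ 0.   0.  -0.4]
xyz cm [ 0.42  2.45 -0.11] rot [ 0.   0.  -0.4]
xyz cm [ 0.95  4.38 -0.11] rot [ 0.   0.  -0.4]
```

```bash
python3 -m creep '[{"x":-0.3,"y":0.05,"z":-0.1,"rx":0,"ry":0,"rz":0},{"x":-0.1,"y":0.8,"z":-0.1,"rx":0,"ry":0,"rz":0},{"x":0.1,"y":1.5,"z":-0.1,"rx":0,"ry":0,"rz":0},{"x":0.3,"y":2.2,"z":-0.1,"rx":0,"ry":0,"rz":0},{"x":0.4,"y":2.6,"z":-0.1,"rx":0,"ry":0,"rz":0},{"x":0.5,"y":3.0,"z":-0.1,"rx":0,"ry":0,"rz":0},{"x":0.6,"y":3.3,"z":-0.1,"rx":0,"ry":0,"rz":0},{"x":0.7,"y":3.6,"z":-0.1,"rx":0,"ry":0,"rz":0},{"x":0.8,"y":3.9,"z":-0.1,"rx":0,"ry":0,"rz":0},{"x":0.85,"y":4.2,"z":-0.1,"rx":0,"ry":0,"rz":0},{"x":0.9,"y":4.4,"z":-0.1,"rx":0,"ry":0,"rz":0},{"x":0.9,"y":4.4,"z":-0.1,"rx":0,"ry":0,"rz":0}]' 0.5
python3 - <<'E'
from plan import *
where();row(pose(-64,-10,8,15)) 
a=bot.grab_frame('side');b=bot.grab_frame('top')
cv2.imwrite('pics/s3.png',cv2.resize(a['frame'][150:270,240:400,::-1],None,fx=5,fy=5,interpolation=cv2.INTER_CUBIC))
cv2.imwrite('pics/t3.png',cv2.resize(b['frame'][130:250,240:400,::-1],None,fx=5,fy=5,interpolation=cv2.INTER_CUBIC))
E
```

```text
clock: 6.12
eef_pos: [0.4319, 0.0793, 0.1674]
tcp_rot: [[0.253, 0.958, -0.135], [-0.038, -0.129, -0.991], [-0.967, 0.256, 0.004]]
ft_force: [-8.4, 0.3, 12.4]
finger_gap: 0.0426
t 6.12 corner px,py,z [-78.8 -11.4   5.9] al 14.8 yawerr 0.07 F px,py,z [-8.3 -0.9 12.4] gap 0.0426
xyz cm [ 0.18  1.43 -0.08] rot [0.1 0.2 0.2]
```

View pics/s3.png

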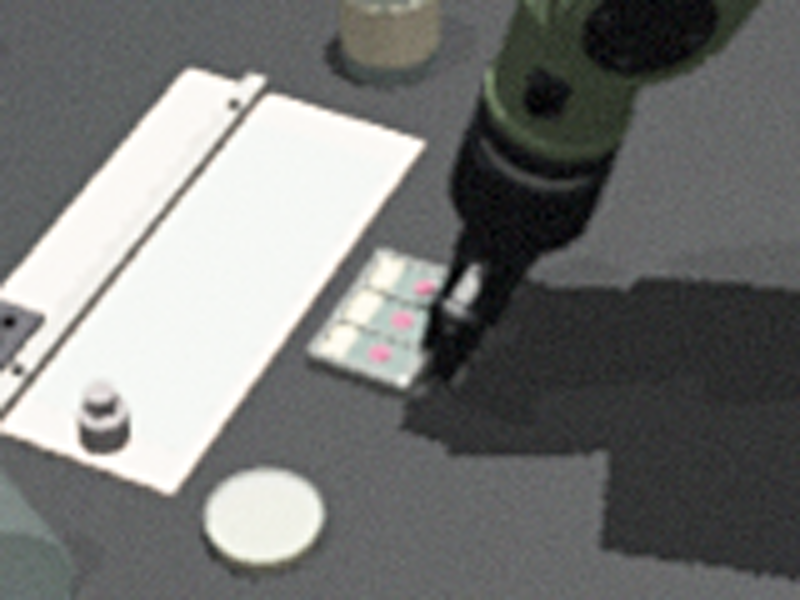

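View pics/t3.png

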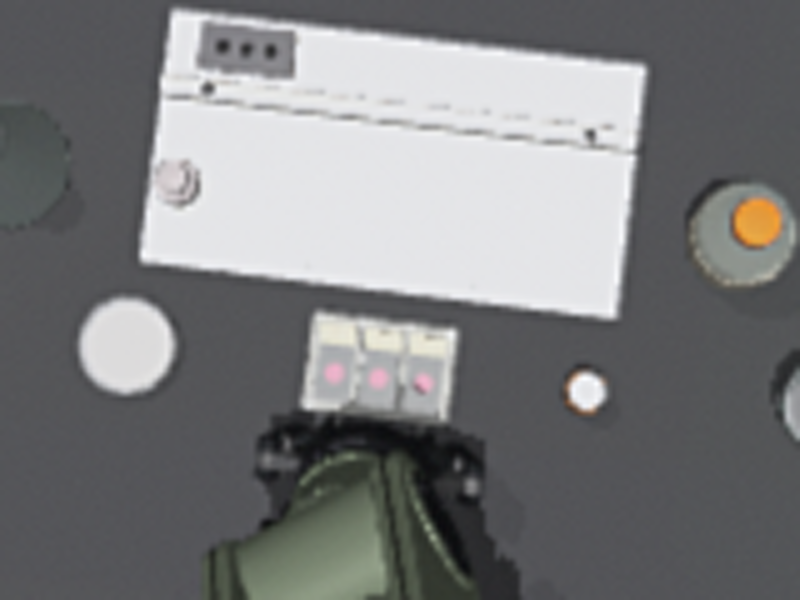

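The carrier is now square to the panel, with a gap of about 18 mm. The tip still rubs the bench at 12 N, so I'll raise it 2 mm and push on to contact.

```bash
python3 -m creep '[{"x":-0.25,"y":0.05,"z":-0.1,"rx":0,"ry":0,"rz":0},{"x":-0.2,"y":0.4,"z":-0.1,"rx":0,"ry":0,"rz":0},{"x":-0.15,"y":0.7,"z":-0.1,"rx":0,"ry":0,"rz":0},{"x":-0.05,"y":1.0,"z":-0.1,"rx":0,"ry":0,"rz":0},{"x":0.0,"y":1.2,"z":-0.1,"rx":0,"ry":0,"rz":0},{"x":0.0,"y":1.3,"z":-0.1,"rx":0,"ry":0,"rz":0}]' 0.5
python3 - <<'E'
from plan import *
where();row(pose(-60,-10,8,15)) 
E
```

```text
clock: 6.72
eef_pos: [0.4467, 0.0789, 0.1706]
tcp_rot: [[0.257, 0.957, -0.134], [-0.037, -0.129, -0.991], [-0.966, 0.26, 0.002]]
ft_force: [-0.4, 0.9, -0.2]
finger_gap: 0.0429
t 6.72 corner px,py,z [-63.3  -9.4   9.3] al 15.1 yawerr 0.06 F px,py,z [-0.5  0.8 -0.2] gap 0.0429
xyz cm [0.21 0.3  0.09] rot [ 0.1  0.1 -0.1]
```

```bash
python3 -m creep '[{"x":0.2,"y":0.0,"z":0,"rx":0,"ry":0,"rz":0},{"x":0.23,"y":0.1,"z":0,"rx":0,"ry":0,"rz":0},{"x":0.25,"y":0.2,"z":0,"rx":0,"ry":0,"rz":0},{"x":0.25,"y":0.2,"z":0,"rx":0,"ry":0,"rz":0}]' 0.5
python3 -c "
from plan import *
where()"
python3 -m creep '[{"x":0.03,"y":0.1,"z":0,"rx":0,"ry":0,"rz":0},{"x":0.05,"y":0.2,"z":0,"rx":0,"ry":0,"rz":0},{"x":0.05,"y":0.2,"z":0,"rx":0,"ry":0,"rz":0}]' 0.5
python3 -c "
from plan import *
where()"
```

```text
clock: 7.05
eef_pos: [0.4489, 0.0786, 0.1687]
tcp_rot: [[0.257, 0.957, -0.134], [-0.036, -0.129, -0.991], [-0.966, 0.26, 0.002]]
ft_force: [-0.2, 0.3, 0.8]
finger_gap: 0.0429
t 7.05 corner px,py,z [-61.1  -9.4   7.4] al 15.1 yawerr 0.06 F px,py,z [-0.2  0.3  0.8] gap 0.0429
clock: 7.3
eef_pos: [0.4506, 0.0782, 0.1687]
tcp_rot: [[0.256, 0.957, -0.134], [-0.037, -0.129, -0.991], [-0.966, 0.259, 0.002]]
ft_force: [-1.8, 0.1, 0.3]
finger_gap: 0.0428
t 7.3 corner px,py,z [-59.5  -9.5   7.4] al 15.0 yawerr 0.07 F px,py,z [-1.8 -0.2  0.3] gap 0.0428
```

```bash
python3 -m creep '[{"x":0.0,"y":0.1,"z":0,"rx":0,"ry":0,"rz":0},{"x":0.0,"y":0.1,"z":0,"rx":0,"ry":0,"rz":0}]' 0.5
python3 -c "
from plan import *
where()"
python3 -m creep '[{"x":0.03,"y":0.1,"z":0,"rx":0,"ry":0,"rz":0},{"x":0.03,"y":0.1,"z":0,"rx":0,"ry":0,"rz":0}]' 0.5
python3 - <<'E'
from plan import *
where()
a=bot.grab_frame('side');b=bot.grab_frame('top')
cv2.imwrite('pics/s4.png',cv2.resize(a['frame'][150:270,240:400,::-1],None,fx=5,fy=5,interpolation=cv2.INTER_CUBIC))
cv2.imwrite('pics/t4.png',cv2.resize(b['frame'][130:250,240:400,::-1],None,fx=5,fy=5,interpolation=cv2.INTER_CUBIC))
E
```

```text
clock: 7.47
eef_pos: [0.451, 0.0781, 0.1688]
tcp_rot: [[0.255, 0.958, -0.134], [-0.037, -0.129, -0.991], [-0.966, 0.258, 0.003]]
ft_force: [-3.2, 1.2, 0.4]
finger_gap: 0.0427
t 7.47 corner px,py,z [-59.4  -9.7   7.4] al 14.9 yawerr 0.08 F px,py,z [-3.3  0.8  0.4] gap 0.0427
clock: 7.63
eef_pos: [0.4514, 0.0781, 0.1687]
tcp_rot: [[0.254, 0.958, -0.134], [-0.037, -0.129, -0.991], [-0.967, 0.256, 0.003]]
ft_force: [-7.7, 2.2, 3.4]
finger_gap: 0.0428
t 7.63 corner px,py,z [-59.2  -9.7   7.3] al 14.9 yawerr 0.08 F px,py,z [-7.9  1.1  3.4] gap 0.0428
```

View pics/t4.png

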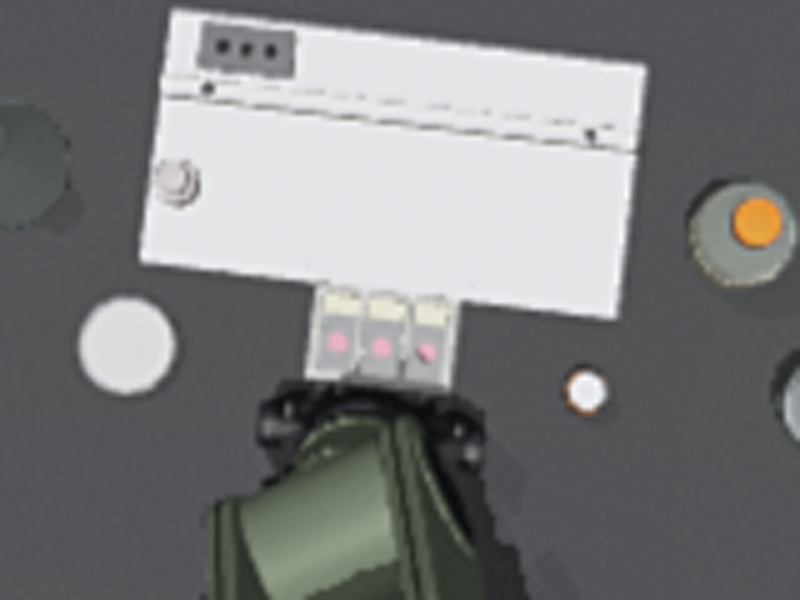

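View pics/s4.png

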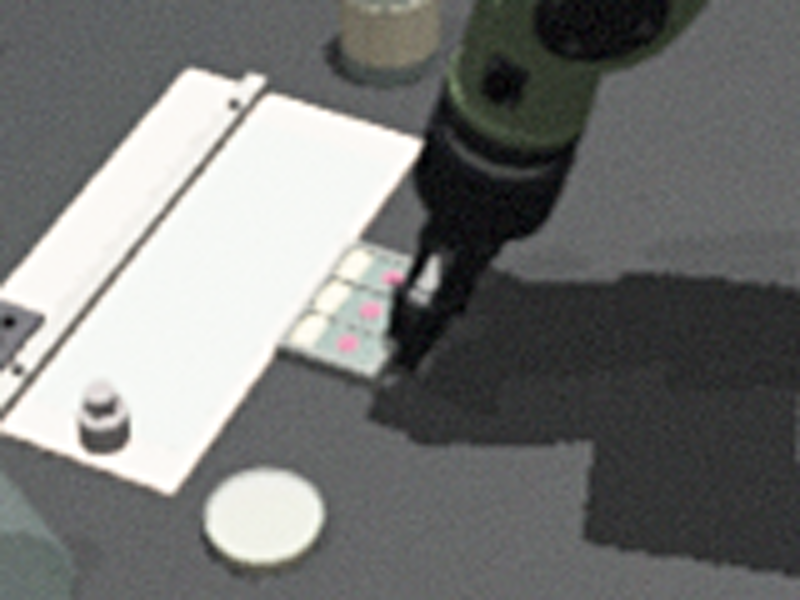

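The carrier is seated flat against the panel's front edge with 8 N. Next I'll work out arc increments about the panel edge.

```bash
cat > arc.py <<'E'
from plan import *
import sys
def tgt(th,r=58.,h=1.4,py=-9.7,al=None):
    t=np.radians(th); al=15-.35*th if al is None else al
    return pose(-r*np.cos(t)+h*np.sin(t),py,6+r*np.sin(t)+h*np.cos(t),al)
def rows(ths,r0=58.,r1=58.,h=1.4):
    p0,R0=tgt(ths[0],r0,h)
    for th in ths[1:]:
        p,R=tgt(th,r1,h);d=R0.T@(p-p0)*100;q=np.degrees(Ro.from_matrix(R0.T@R).as_rotvec())
        print(th,'x %.2f y %.2f rz %.1f'%(d[0],d[1],q[2]))
if __name__=='__main__':
    where()
    a=float(sys.argv[1]);b=float(sys.argv[2]);n=int(sys.argv[3]);rows(np.linspace(a,b,n+1),*map(float,sys.argv[4:]))
E
python3 arc.py 0 8 4;python3 arc.py 8 20 4
```

```text
t 7.73 corner px,py,z [-59.2  -9.8   7.2] al 14.9 yawerr 0.08 F px,py,z [-7.9  1.8  3. ] gap 0.0431
2.0 x -0.21 y 0.27 rz -0.7
4.0 x -0.41 y 0.54 rz -1.4
6.0 x -0.60 y 0.83 rz -2.1
8.0 x -0.79 y 1.11 rz -2.8
t 7.73 corner px,py,z [-59.2  -9.8   7.2] al 14.9 yawerr 0.08 F px,py,z [-7.9  1.8  3. ] gap 0.0431
11.0 x -0.30 y 0.43 rz -1.1
14.0 x -0.58 y 0.88 rz -2.1
17.0 x -0.85 y 1.34 rz -3.1
20.0 x -1.11 y 1.81 rz -4.2
```

```bash
python3 -m creep '[{"x":-0.21,"y":0.27,"z":0,"rx":0,"ry":0,"rz":-0.7},{"x":-0.41,"y":0.54,"z":0,"rx":0,"ry":0,"rz":-1.4},{"x":-0.60,"y":0.83,"z":0,"rx":0,"ry":0,"rz":-2.1},{"x":-0.79,"y":1.11,"z":0,"rx":0,"ry":0,"rz":-2.8},{"x":-0.79,"y":1.11,"z":0,"rx":0,"ry":0,"rz":-2.8}]' 0.5
python3 - <<'E'
from plan import *
where()
a=bot.grab_frame('side')
cv2.imwrite('pics/s5.png',cv2.resize(a['frame'][150:270,240:400,::-1],None,fx=5,fy=5,interpolation=cv2.INTER_CUBIC))
E
```

```text
clock: 8.15
eef_pos: [0.4602, 0.0768, 0.1793]
tcp_rot: [[0.206, 0.969, -0.135], [-0.031, -0.131, -0.991], [-0.978, 0.208, 0.003]]
ft_force: [-5.4, 1.7, 0.7]
finger_gap: 0.043
t 8.15 corner px,py,z [-58.4  -9.9  15.3] al 12.0 yawerr 0.05 F px,py,z [-5.6  1.   0.7] gap 0.043
```

View pics/s5.png

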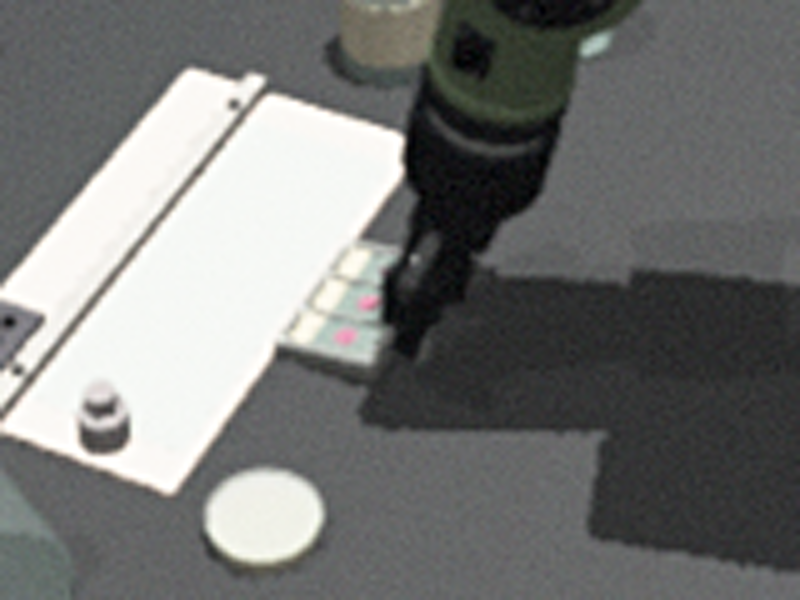

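The near side is rising with about 5.6 N of push. I'll continue the arc and press slightly more.

```bash
python3 arc.py 8 24 6 58 57.6
```

```text
t 8.2 corner px,py,z [-58.4  -9.9  15.2] al 12.0 yawerr 0.06 F px,py,z [-6.   1.2  0.6] gap 0.0424
10.666666666666666 x -0.25 y 0.42 rz -0.9
13.333333333333332 x -0.50 y 0.81 rz -1.9
16.0 x -0.74 y 1.22 rz -2.8
18.666666666666664 x -0.98 y 1.63 rz -3.7
21.333333333333332 x -1.20 y 2.06 rz -4.7
24.0 x -1.41 y 2.49 rz -5.6
```

```bash
python3 -m creep '[{"x":-0.25,"y":0.42,"z":0,"rx":0,"ry":0,"rz":-0.9},{"x":-0.50,"y":0.81,"z":0,"rx":0,"ry":0,"rz":-1.9},{"x":-0.74,"y":1.22,"z":0,"rx":0,"ry":0,"rz":-2.8},{"x":-0.98,"y":1.63,"z":0,"rx":0,"ry":0,"rz":-3.7},{"x":-1.20,"y":2.06,"z":0,"rx":0,"ry":0,"rz":-4.7},{"x":-1.41,"y":2.49,"z":0,"rx":0,"ry":0,"rz":-5.6},{"x":-1.41,"y":2.49,"z":0,"rx":0,"ry":0,"rz":-5.6}]' 0.5
python3 - <<'E'
from plan import *
where()
a=bot.grab_frame('side')
cv2.imwrite('pics/s6.png',cv2.resize(a['frame'][150:270,240:400,::-1],None,fx=5,fy=5,interpolation=cv2.INTER_CUBIC))
E
python3 arc.py 24 40 6 57.6 57.6
```

```text
clock: 8.78
eef_pos: [0.4815, 0.0738, 0.1986]
tcp_rot: [[0.109, 0.985, -0.135], [-0.018, -0.133, -0.991], [-0.994, 0.11, 0.003]]
ft_force: [-6.6, 1.6, 1.9]
finger_gap: 0.043
t 8.78 corner px,py,z [-53.3 -10.   30.9] al 6.3 yawerr 0.04 F px,py,z [-6.8  0.7  1.9] gap 0.043
t 8.83 corner px,py,z [-53.4 -10.   30.7] al 6.4 yawerr 0.04 F px,py,z [-5.5 -0.4  3.1] gap 0.0426
26.666666666666668 x -0.24 y 0.42 rz -0.9
29.333333333333332 x -0.47 y 0.86 rz -1.9
32.0 x -0.68 y 1.30 rz -2.8
34.666666666666664 x -0.89 y 1.76 rz -3.7
37.33333333333333 x -1.08 y 2.22 rz -4.7
40.0 x -1.25 y 2.69 rz -5.6
```

View pics/s6.png

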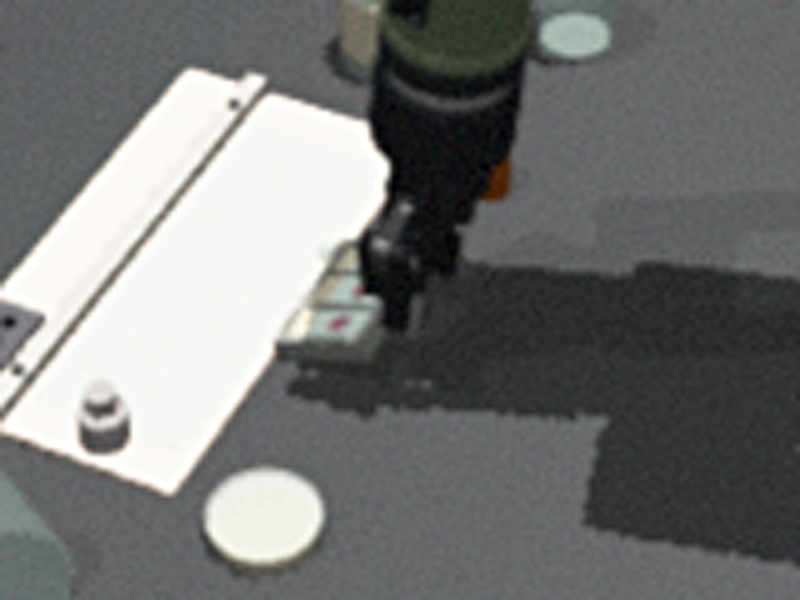

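The carrier is tilted about 24° and still held at the panel edge. Continuing the arc.

```bash
python3 -m creep '[{"x":-0.24,"y":0.43,"z":0,"rx":0,"ry":0,"rz":-0.9},{"x":-0.47,"y":0.86,"z":0,"rx":0,"ry":0,"rz":-1.9},{"x":-0.68,"y":1.30,"z":0,"rx":0,"ry":0,"rz":-2.8},{"x":-0.89,"y":1.76,"z":0,"rx":0,"ry":0,"rz":-3.7},{"x":-1.08,"y":2.22,"z":0,"rx":0,"ry":0,"rz":-4.7},{"x":-1.25,"y":2.69,"z":0,"rx":0,"ry":0,"rz":-5.6},{"x":-1.25,"y":2.69,"z":0,"rx":0,"ry":0,"rz":-5.6}]' 0.5
python3 - <<'E'
from plan import *
where()
a=bot.grab_frame('side')
cv2.imwrite('pics/s7.png',cv2.resize(a['frame'][150:270,240:400,::-1],None,fx=5,fy=5,interpolation=cv2.INTER_CUBIC))
E
python3 arc.py 40 56 6 57.6 57.6
```

```text
clock: 9.42
eef_pos: [0.5069, 0.0704, 0.2146]
tcp_rot: [[0.013, 0.991, -0.134], [-0.005, -0.134, -0.991], [-1.0, 0.014, 0.003]]
ft_force: [-7.1, 0.3, 5.4]
finger_gap: 0.043
t 9.42 corner px,py,z [-44.   -9.9  44.7] al 0.8 yawerr 0.04 F px,py,z [-7.1 -0.6  5.4] gap 0.043
t 9.47 corner px,py,z [-44.2  -9.8  44.5] al 0.8 yawerr 0.04 F px,py,z [-6.5 -0.1  4.2] gap 0.0431
42.666666666666664 x -0.21 y 0.46 rz -0.9
45.333333333333336 x -0.41 y 0.93 rz -1.9
48.0 x -0.59 y 1.41 rz -2.8
50.666666666666664 x -0.76 y 1.90 rz -3.7
53.33333333333333 x -0.91 y 2.40 rz -4.7
56.0 x -1.05 y 2.90 rz -5.6
```

View pics/s7.png

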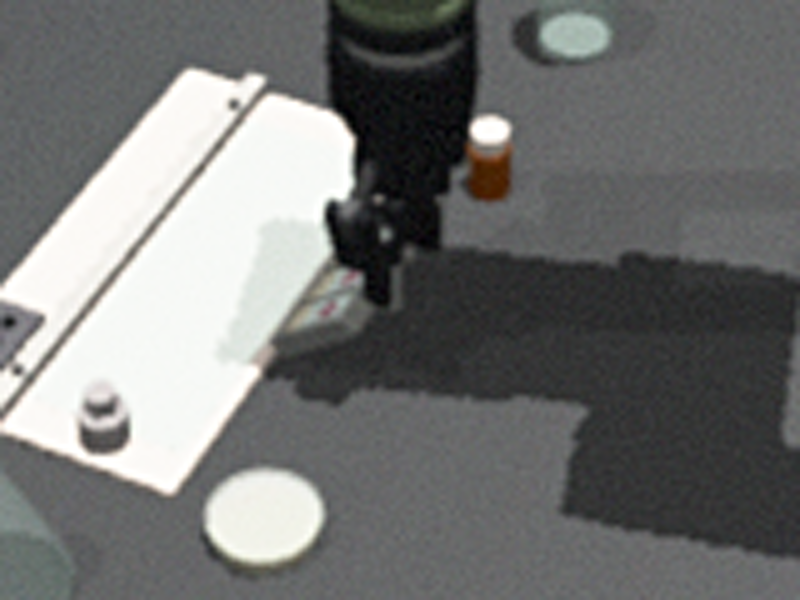

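The force lies along the carrier's plane at about 37°, so the contact is good. Continuing.

```bash
python3 -m creep '[{"x":-0.22,"y":0.45,"z":0,"rx":0,"ry":0,"rz":-0.9},{"x":-0.42,"y":0.92,"z":0,"rx":0,"ry":0,"rz":-1.9},{"x":-0.61,"y":1.39,"z":0,"rx":0,"ry":0,"rz":-2.8},{"x":-0.78,"y":1.88,"z":0,"rx":0,"ry":0,"rz":-3.7},{"x":-0.93,"y":2.38,"z":0,"rx":0,"ry":0,"rz":-4.7},{"x":-1.07,"y":2.88,"z":0,"rx":0,"ry":0,"rz":-5.6},{"x":-1.07,"y":2.88,"z":0,"rx":0,"ry":0,"rz":-5.6}]' 0.5
python3 - <<'E'
from plan import *
where()
a=bot.grab_frame('side')
cv2.imwrite('pics/s8.png',cv2.resize(a['frame'][150:270,240:400,::-1],None,fx=5,fy=5,interpolation=cv2.INTER_CUBIC))
E
python3 arc.py 56 70 6 57.9 57.9
```

```text
clock: 10.05
eef_pos: [0.536, 0.0666, 0.2264]
tcp_rot: [[-0.081, 0.988, -0.134], [0.008, -0.134, -0.991], [-0.997, -0.082, 0.003]]
ft_force: [-6.0, -0.8, 7.8]
finger_gap: 0.0429
t 10.05 corner px,py,z [-30.9  -9.7  56.1] al -4.7 yawerr 0.04 F px,py,z [-5.9 -1.6  7.8] gap 0.0429
t 10.1 corner px,py,z [-31.2  -9.7  55.9] al -4.7 yawerr 0.04 F px,py,z [-6.2 -1.9  7.3] gap 0.0429
58.333333333333336 x -0.15 y 0.43 rz -0.8
60.666666666666664 x -0.29 y 0.87 rz -1.6
63.0 x -0.42 y 1.32 rz -2.4
65.33333333333333 x -0.54 y 1.76 rz -3.3
67.66666666666667 x -0.65 y 2.22 rz -4.1
70.0 x -0.74 y 2.68 rz -4.9
```

View pics/s8.png

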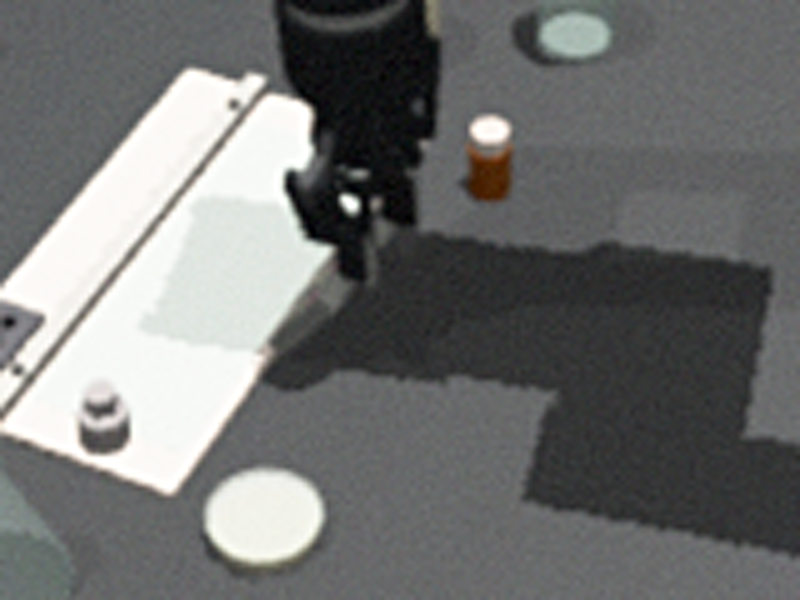

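```bash
python3 -m creep '[{"x":-0.17,"y":0.42,"z":0,"rx":0,"ry":0,"rz":-0.8},{"x":-0.32,"y":0.86,"z":0,"rx":0,"ry":0,"rz":-1.6},{"x":-0.45,"y":1.31,"z":0,"rx":0,"ry":0,"rz":-2.4},{"x":-0.57,"y":1.75,"z":0,"rx":0,"ry":0,"rz":-3.3},{"x":-0.68,"y":2.21,"z":0,"rx":0,"ry":0,"rz":-4.1},{"x":-0.77,"y":2.67,"z":0,"rx":0,"ry":0,"rz":-4.9},{"x":-0.77,"y":2.67,"z":0,"rx":0,"ry":0,"rz":-4.9}]' 0.5
python3 - <<'E'
from plan import *
where()
a=bot.grab_frame('side')
cv2.imwrite('pics/s9.png',cv2.resize(a['frame'][150:270,240:400,::-1],None,fx=5,fy=5,interpolation=cv2.INTER_CUBIC))
E
python3 arc.py 70 82 6 58.2 58.2
python3 arc.py 70 106 18 58.2 58.2
```

```text
clock: 10.68
eef_pos: [0.5641, 0.0628, 0.2325]
tcp_rot: [[-0.162, 0.978, -0.134], [0.02, -0.132, -0.991], [-0.987, -0.163, 0.002]]
ft_force: [-4.5, -1.0, 11.1]
finger_gap: 0.0425
t 10.68 corner px,py,z [-16.5  -9.6  63. ] al -9.4 yawerr 0.04 F px,py,z [-4.4 -1.6 11.1] gap 0.0425
t 10.73 corner px,py,z [-16.8  -9.6  63. ] al -9.4 yawerr 0.04 F px,py,z [-3.7 -2.3 10. ] gap 0.0424
72.0 x -0.10 y 0.39 rz -0.7
74.0 x -0.20 y 0.78 rz -1.4
76.0 x -0.29 y 1.18 rz -2.1
78.0 x -0.37 y 1.57 rz -2.8
80.0 x -0.43 y 1.97 rz -3.5
82.0 x -0.49 y 2.38 rz -4.2
t 10.73 corner px,py,z [-16.8  -9.6  63. ] al -9.4 yawerr 0.04 F px,py,z [-3.7 -2.3 10. ] gap 0.0424
72.0 x -0.10 y 0.39 rz -0.7
74.0 x -0.20 y 0.78 rz -1.4
76.0 x -0.29 y 1.18 rz -2.1
78.0 x -0.37 y 1.57 rz -2.8
80.0 x -0.43 y 1.97 rz -3.5
82.0 x -0.49 y 2.38 rz -4.2
84.0 x -0.54 y 2.78 rz -4.9
86.0 x -0.58 y 3.19 rz -5.6
88.0 x -0.61 y 3.59 rz -6.3
90.0 x -0.64 y 4.00 rz -7.0
92.0 x -0.65 y 4.41 rz -7.7
94.0 x -0.65 y 4.82 rz -8.4
96.0 x -0.64 y 5.23 rz -9.1
98.0 x -0.63 y 5.64 rz -9.8
100.0 x -0.60 y 6.05 rz -10.5
102.0 x -0.56 y 6.46 rz -11.2
104.0 x -0.52 y 6.87 rz -11.9
106.0 x -0.46 y 7.28 rz -12.6
```

View pics/s9.png

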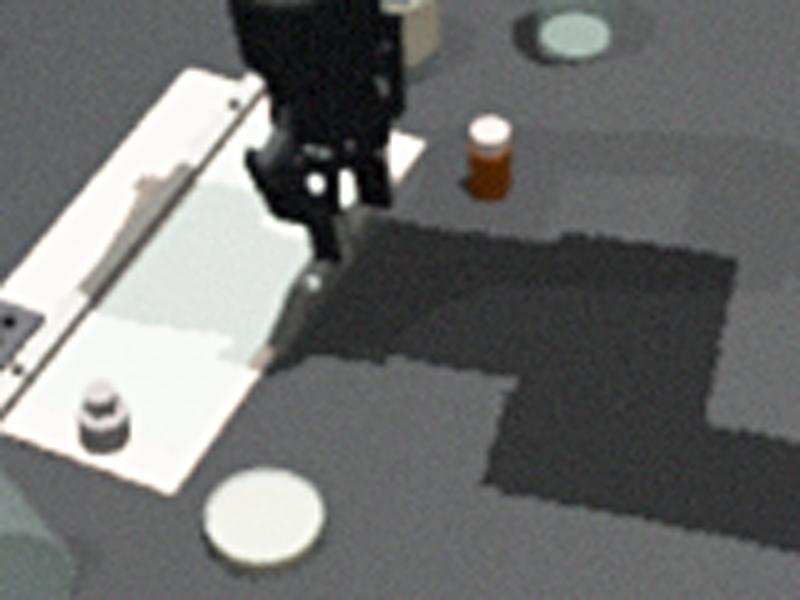

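Now about 74°, pressing down at around 11 N. I'll ease the press a little and continue to about 88°.

```bash
python3 -m creep '[{"x":-0.15,"y":0.39,"z":0,"rx":0,"ry":0,"rz":-0.7},{"x":-0.26,"y":0.78,"z":0,"rx":0,"ry":0,"rz":-1.4},{"x":-0.35,"y":1.18,"z":0,"rx":0,"ry":0,"rz":-2.1},{"x":-0.43,"y":1.57,"z":0,"rx":0,"ry":0,"rz":-2.8},{"x":-0.49,"y":1.97,"z":0,"rx":0,"ry":0,"rz":-3.5},{"x":-0.55,"y":2.38,"z":0,"rx":0,"ry":0,"rz":-4.2},{"x":-0.60,"y":2.78,"z":0,"rx":0,"ry":0,"rz":-4.9},{"x":-0.60,"y":2.78,"z":0,"rx":0,"ry":0,"rz":-4.9}]' 0.5
python3 - <<'E'
from plan import *
where()
a=bot.grab_frame('side')
cv2.imwrite('pics/s10.png',cv2.resize(a['frame'][150:270,240:400,::-1],None,fx=5,fy=5,interpolation=cv2.INTER_CUBIC))
E
python3 arc.py 84 114 10 58.8 59.8
```

```text
clock: 11.4
eef_pos: [0.593, 0.0588, 0.2337]
tcp_rot: [[-0.242, 0.961, -0.134], [0.031, -0.13, -0.991], [-0.97, -0.244, 0.002]]
ft_force: [-0.7, -2.2, 7.2]
finger_gap: 0.0426
t 11.4 corner px,py,z [-1.3 -9.6 66.2] al -14.1 yawerr 0.03 F px,py,z [-0.4 -2.3  7.2] gap 0.0426
t 11.45 corner px,py,z [-1.6 -9.6 66.2] al -14.1 yawerr 0.02 F px,py,z [ 0.2 -2.1  7.2] gap 0.0429
87.0 x -0.21 y 0.58 rz -1.0
90.0 x -0.30 y 1.19 rz -2.1
93.0 x -0.36 y 1.81 rz -3.1
96.0 x -0.41 y 2.43 rz -4.2
99.0 x -0.44 y 3.06 rz -5.2
102.0 x -0.44 y 3.68 rz -6.3
105.0 x -0.42 y 4.30 rz -7.4
108.0 x -0.38 y 4.93 rz -8.4
111.0 x -0.31 y 5.55 rz -9.4
114.0 x -0.23 y 6.17 rz -10.5
```

View pics/s10.png

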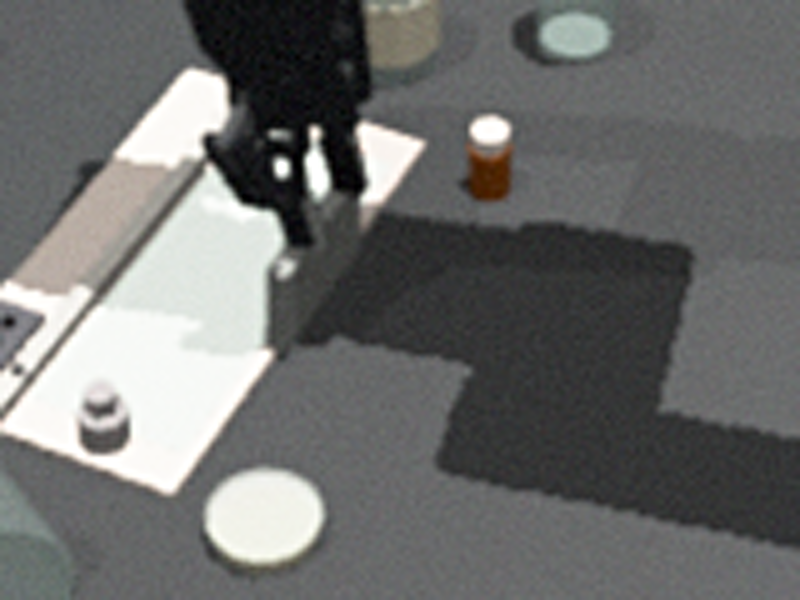

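The carrier now stands upright on its edge at the panel front. I'll carry the top edge on past balance at constant height, then lift the hand clear.

```bash
python3 -m creep '[{"x":-0.10,"y":0.39,"z":0,"rx":0,"ry":0,"rz":0},{"x":-0.20,"y":0.78,"z":0,"rx":0,"ry":0,"rz":0},{"x":-0.32,"y":1.26,"z":0,"rx":0,"ry":0,"rz":0},{"x":-0.44,"y":1.75,"z":0,"rx":0,"ry":0,"rz":0},{"x":-0.52,"y":2.05,"z":0,"rx":0,"ry":0,"rz":0},{"x":-1.5,"y":2.0,"z":0,"rx":0,"ry":0,"rz":0},{"x":-4.4,"y":1.15,"z":0,"rx":0,"ry":0,"rz":0},{"x":-4.4,"y":1.15,"z":0,"rx":0,"ry":0,"rz":0},{"x":-4.4,"y":1.15,"z":0,"rx":0,"ry":0,"rz":0}]' 0.5
python3 - <<'E'
from plan import *
where()
a=bot.grab_frame('side')
cv2.imwrite('pics/s11.png',cv2.resize(a['frame'][150:270,240:400,::-1],None,fx=5,fy=5,interpolation=cv2.INTER_CUBIC))
E
```

```text
clock: 12.2
eef_pos: [0.6138, 0.0566, 0.2741]
tcp_rot: [[-0.241, 0.961, -0.134], [0.032, -0.13, -0.991], [-0.97, -0.243, 0.001]]
ft_force: [0.1, 0.3, -0.1]
finger_gap: 0.0426
t 12.2 corner px,py,z [ 19.8  -8.7 106.5] al -14.1 yawerr 0.02 F px,py,z [ 0.1  0.3 -0.1] gap 0.0426
```

View pics/s11.png

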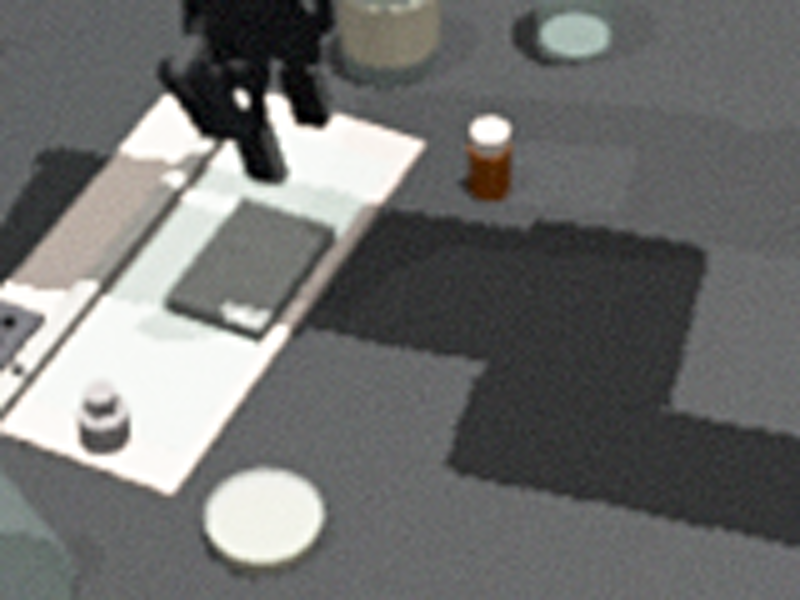

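The carrier now lies flat on the panel with its plain back up, face down, near the front edge. Next I'll bring the hand back behind its near side.

```bash
python3 -c "
from plan import *
row(pose(-18,-9.7,90,10));row(pose(-18,-9.7,30,10))"
```

```text
xyz cm [  4.34 -10.07   0.09] rot [ 0.   0.1 24.2]
xyz cm [10.15 -8.59  0.08] rot [ 0.   0.1 24.2]
```

```bash
python3 -m creep '[{"x":1.0,"y":-2.5,"z":0.02,"rx":0,"ry":0,"rz":6},{"x":2.1,"y":-5.0,"z":0.05,"rx":0,"ry":0,"rz":12},{"x":3.2,"y":-7.5,"z":0.07,"rx":0,"ry":0,"rz":18},{"x":4.3,"y":-10.1,"z":0.1,"rx":0,"ry":0,"rz":24.2},{"x":7.2,"y":-9.3,"z":0.1,"rx":0,"ry":0,"rz":24.2},{"x":10.1,"y":-8.6,"z":0.1,"rx":0,"ry":0,"rz":24.2},{"x":10.1,"y":-8.6,"z":0.1,"rx":0,"ry":0,"rz":24.2},{"x":10.1,"y":-8.6,"z":0.1,"rx":0,"ry":0,"rz":24.2}]' 0.5
python3 - <<'E'
from plan import *
where();row(pose(-15,-9.7,12,10))
a=bot.grab_frame('side');b=bot.grab_frame('top')
cv2.imwrite('pics/s12.png',cv2.resize(a['frame'][150:270,240:400,::-1],None,fx=5,fy=5,interpolation=cv2.INTER_CUBIC))
cv2.imwrite('pics/t12.png',cv2.resize(b['frame'][130:250,240:400,::-1],None,fx=5,fy=5,interpolation=cv2.INTER_CUBIC))
E
```

```text
clock: 12.92
eef_pos: [0.5048, 0.07, 0.1943]
tcp_rot: [[0.165, 0.977, -0.134], [-0.025, -0.132, -0.991], [-0.986, 0.167, 0.003]]
ft_force: [0.3, -0.1, -0.1]
finger_gap: 0.0426
t 12.92 corner px,py,z [-20.1 -10.6  28.5] al 9.6 yawerr 0.08 F px,py,z [ 0.3 -0.1 -0.1] gap 0.0426
xyz cm [ 1.72  0.11 -0.05] rot [0.1 0.2 0.4]
```

View pics/s12.png

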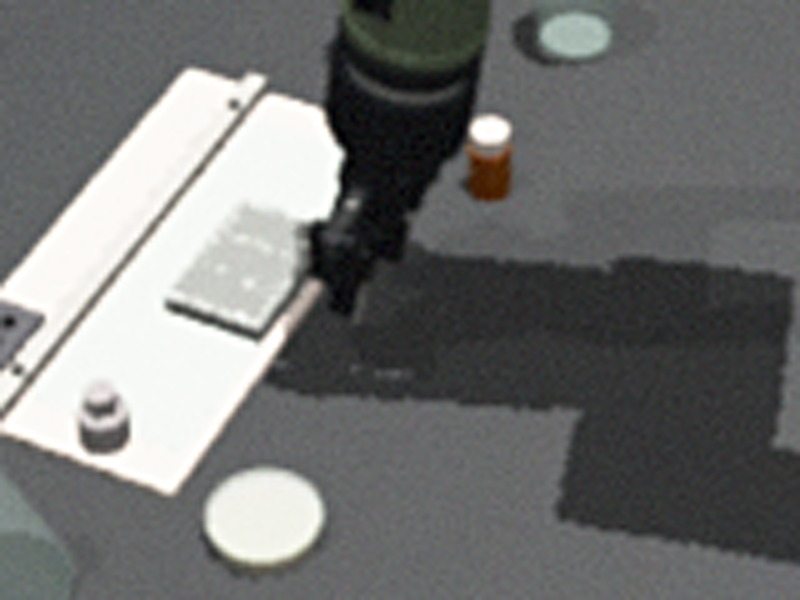

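View pics/t12.png

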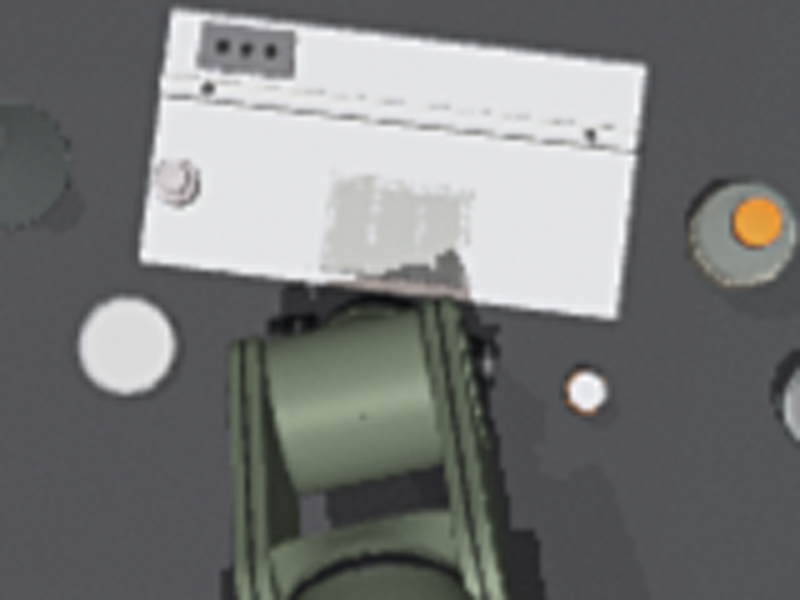

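```bash
python3 -m creep '[{"x":0.9,"y":0,"z":0.05,"rx":0,"ry":0,"rz":0.2},{"x":1.7,"y":0.1,"z":0.05,"rx":0,"ry":0,"rz":0.4},{"x":1.7,"y":0.1,"z":0.05,"rx":0,"ry":0,"rz":0.4},{"x":1.7,"y":0.1,"z":0.05,"rx":0,"ry":0,"rz":0.4}]' 0.5
python3 -c "
from plan import *
where()
for p in (-5,5,20,35,41,45): row(pose(p,-9.7,12.3,10))"
```

```text
clock: 13.35
eef_pos: [0.5093, 0.0688, 0.1787]
tcp_rot: [[0.176, 0.975, -0.134], [-0.026, -0.132, -0.991], [-0.984, 0.177, 0.002]]
ft_force: [0.1, -0.2, -0.1]
finger_gap: 0.0427
t 13.35 corner px,py,z [-13.8 -11.   13.3] al 10.2 yawerr 0.05 F px,py,z [ 0.1 -0.2 -0.1] gap 0.0427
xyz cm [ 0.25  0.91 -0.1 ] rot [ 0.1  0.1 -0.2]
xyz cm [ 0.43  1.89 -0.1 ] rot [ 0.1  0.1 -0.2]
xyz cm [ 0.69  3.37 -0.1 ] rot [ 0.1  0.1 -0.2]
xyz cm [ 0.96  4.85 -0.09] rot [ 0.1  0.1 -0.2]
xyz cm [ 1.07  5.44 -0.09] rot [ 0.1  0.1 -0.2]
xyz cm [ 1.14  5.83 -0.09] rot [ 0.1  0.1 -0.2]
```

```bash
python3 -m creep '[{"x":0.12,"y":0.6,"z":-0.05,"rx":0,"ry":0,"rz":0},{"x":0.2,"y":1.1,"z":-0.1,"rx":0,"ry":0,"rz":0},{"x":0.27,"y":1.5,"z":-0.1,"rx":0,"ry":0,"rz":0},{"x":0.33,"y":1.8,"z":-0.1,"rx":0,"ry":0,"rz":0},{"x":0.38,"y":2.1,"z":-0.1,"rx":0,"ry":0,"rz":0},{"x":0.43,"y":2.4,"z":-0.1,"rx":0,"ry":0,"rz":0},{"x":0.48,"y":2.7,"z":-0.1,"rx":0,"ry":0,"rz":0},{"x":0.53,"y":3.0,"z":-0.1,"rx":0,"ry":0,"rz":0},{"x":0.58,"y":3.3,"z":-0.1,"rx":0,"ry":0,"rz":0},{"x":0.64,"y":3.6,"z":-0.1,"rx":0,"ry":0,"rz":0},{"x":0.69,"y":3.9,"z":-0.1,"rx":0,"ry":0,"rz":0},{"x":0.75,"y":4.2,"z":-0.1,"rx":0,"ry":0,"rz":0},{"x":0.8,"y":4.5,"z":-0.1,"rx":0,"ry":0,"rz":0},{"x":0.85,"y":4.8,"z":-0.1,"rx":0,"ry":0,"rz":0},{"x":0.9,"y":5.1,"z":-0.1,"rx":0,"ry":0,"rz":0},{"x":0.9,"y":5.1,"z":-0.1,"rx":0,"ry":0,"rz":0}]' 0.5
python3 - <<'E'
from plan import *
where();row(pose(45,-9.7,12,10))
a=bot.grab_frame('side');b=bot.grab_frame('top')
cv2.imwrite('pics/s13.png',cv2.resize(a['frame'][150:270,240:400,::-1],None,fx=5,fy=5,interpolation=cv2.INTER_CUBIC))
cv2.imwrite('pics/t13.png',cv2.resize(b['frame'][130:250,240:400,::-1],None,fx=5,fy=5,interpolation=cv2.INTER_CUBIC))
E
```

```text
clock: 14.68
eef_pos: [0.5614, 0.0629, 0.1793]
tcp_rot: [[0.177, 0.975, -0.134], [-0.026, -0.132, -0.991], [-0.984, 0.179, 0.002]]
ft_force: [-0.4, 0.4, 0.1]
finger_gap: 0.0428
t 14.68 corner px,py,z [38.9 -9.7 14. ] al 10.3 yawerr 0.05 F px,py,z [-0.4  0.4  0.1] gap 0.0428
xyz cm [0.3  0.66 0.02] rot [ 0.1  0.1 -0.3]
```

View pics/s13.png

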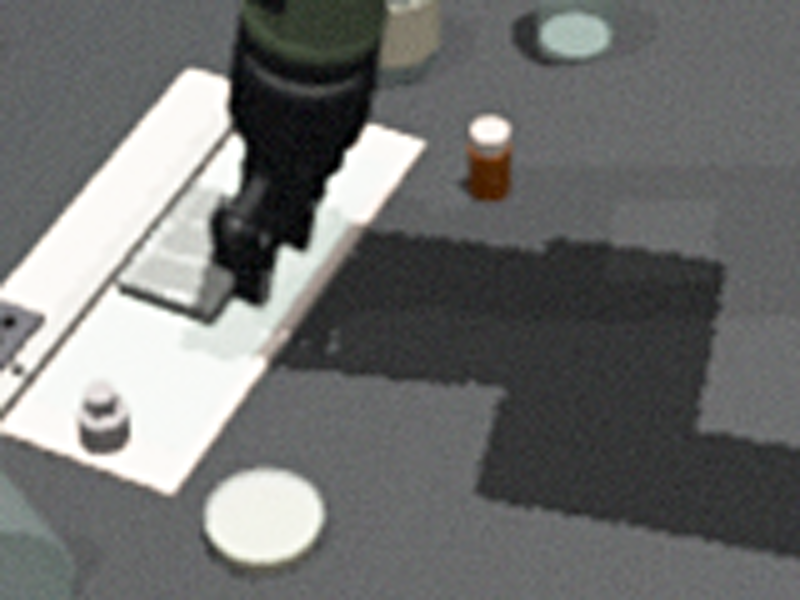

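View pics/t13.png

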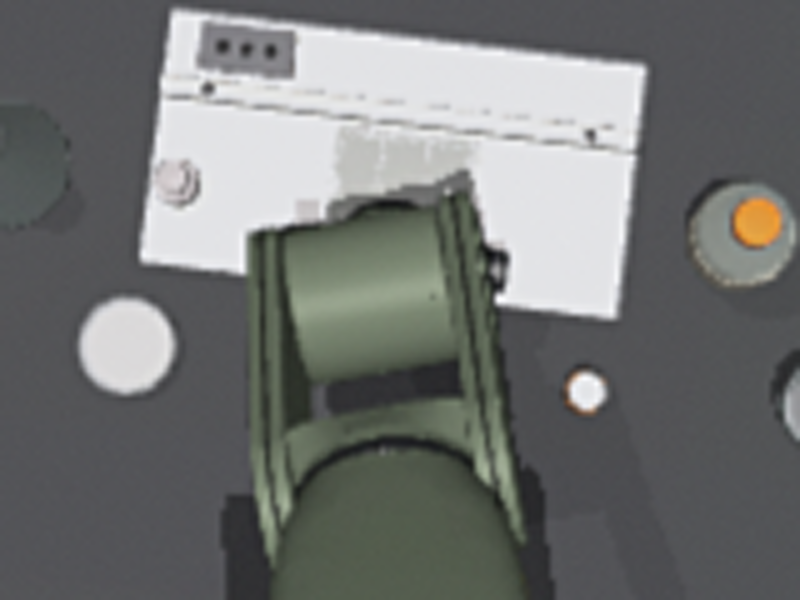

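The carrier is a few mm short of the rail. I'll lower the tip a touch and push to contact in small steps.

```bash
python3 -m creep '[{"x":0.13,"y":0.2,"z":0,"rx":0,"ry":0,"rz":0},{"x":0.22,"y":0.4,"z":0,"rx":0,"ry":0,"rz":0},{"x":0.25,"y":0.5,"z":0,"rx":0,"ry":0,"rz":0},{"x":0.25,"y":0.5,"z":0,"rx":0,"ry":0,"rz":0}]' 0.5
python3 -c "
from plan import *
where()"
python3 -m creep '[{"x":0.02,"y":0.1,"z":0,"rx":0,"ry":0,"rz":0},{"x":0.03,"y":0.15,"z":0,"rx":0,"ry":0,"rz":0},{"x":0.03,"y":0.15,"z":0,"rx":0,"ry":0,"rz":0}]' 0.5
python3 -c "
from plan import *
where()"
```

```text
clock: 15.12
eef_pos: [0.5661, 0.0622, 0.1776]
tcp_rot: [[0.176, 0.975, -0.134], [-0.026, -0.132, -0.991], [-0.984, 0.178, 0.002]]
ft_force: [-0.4, -0.5, 0.0]
finger_gap: 0.0429
t 15.12 corner px,py,z [43.5 -9.8 12.3] al 10.3 yawerr 0.06 F px,py,z [-0.3 -0.6  0. ] gap 0.0429
clock: 15.37
eef_pos: [0.5676, 0.062, 0.1776]
tcp_rot: [[0.176, 0.975, -0.134], [-0.026, -0.132, -0.991], [-0.984, 0.178, 0.002]]
ft_force: [-0.1, -0.1, -0.1]
finger_gap: 0.0426
t 15.37 corner px,py,z [45.  -9.8 12.3] al 10.3 yawerr 0.06 F px,py,z [-0.  -0.1 -0.1] gap 0.0426
```

```bash
for i in 1; do python3 -m creep '[{"x":0.02,"y":0.1,"z":0,"rx":0,"ry":0,"rz":0},{"x":0.02,"y":0.1,"z":0,"rx":0,"ry":0,"rz":0}]' 0.5 >/dev/null
python3 -c "
from plan import *
where()"; done
python3 -m creep '[{"x":0.02,"y":0.1,"z":0,"rx":0,"ry":0,"rz":0},{"x":0.02,"y":0.1,"z":0,"rx":0,"ry":0,"rz":0}]' 0.5 >/dev/null
python3 -c "
from plan import *
where()"
python3 -m creep '[{"x":0.01,"y":0.07,"z":0,"rx":0,"ry":0,"rz":0},{"x":0.01,"y":0.07,"z":0,"rx":0,"ry":0,"rz":0}]' 0.5 >/dev/null
python3 -c "
from plan import *
where()"
```

```text
t 15.53 corner px,py,z [45.4 -9.9 12.2] al 10.2 yawerr 0.06 F px,py,z [-2.6 -0.2  1.8] gap 0.0425
t 15.7 corner px,py,z [45.5 -9.9 12. ] al 10.1 yawerr 0.06 F px,py,z [-5.5  0.2  4.5] gap 0.0428
t 15.87 corner px,py,z [ 45.6 -10.   11.9] al 10.0 yawerr 0.05 F px,py,z [-7.7  0.7  5.5] gap 0.0429
```

The tip stopped at px 45.4, where 105 − 60 = 45 is expected, with the force rising to 7.7 N. So the carrier is seated on the rail. I'll withdraw straight back first, then up and well away.

```bash
python3 -m creep '[{"x":-0.05,"y":-0.3,"z":0,"rx":0,"ry":0,"rz":0},{"x":-0.3,"y":-1.5,"z":0,"rx":0,"ry":0,"rz":0},{"x":-0.7,"y":-4.0,"z":0,"rx":0,"ry":0,"rz":0},{"x":-1.5,"y":-7.5,"z":0,"rx":0,"ry":0,"rz":0},{"x":-4.5,"y":-10.0,"z":0,"rx":0,"ry":0,"rz":0},{"x":-8,"y":-12,"z":0,"rx":0,"ry":0,"rz":0},{"x":-12,"y":-13,"z":0,"rx":0,"ry":0,"rz":0},{"x":-14,"y":-15,"z":0,"rx":0,"ry":0,"rz":0},{"x":-14,"y":-15,"z":0,"rx":0,"ry":0,"rz":0},{"x":-14,"y":-15,"z":0,"rx":0,"ry":0,"rz":0}]' 0.5
python3 - <<'E'
from plan import *
where()
a=bot.grab_frame('side');b=bot.grab_frame('top')
cv2.imwrite('pics/s14.png',cv2.resize(a['frame'][150:270,240:400,::-1],None,fx=5,fy=5,interpolation=cv2.INTER_CUBIC))
cv2.imwrite('pics/t14.png',cv2.resize(b['frame'][130:250,240:400,::-1],None,fx=5,fy=5,interpolation=cv2.INTER_CUBIC))
for nm,p in(('side',a),('top',b)):
    for r in bot.regions_of(p,'carrier')[:5]:
      m=r['mask'].astype(np.uint8)
      ctr,_=cv2.findContours(m,cv2.RETR_EXTERNAL,cv2.CHAIN_APPROX_NONE)
      c=max(ctr,key=cv2.contourArea).reshape(-1,2).astype(float)
      W=np.array([onz(p,q,.018) for q in c])-P0
      W=np.stack([W@PX,W@PY],1)*1000
      (cx,cy),(w,h),ang=cv2.minAreaRect(W.astype(np.float32))
      print(nm,round(r['score'],2),np.round(r['at']),'panel-frame c',round(cx),round(cy),'wh',round(w),round(h),round(ang,1))
E
```

```text
clock: 16.7
eef_pos: [0.3991, 0.0851, 0.2898]
tcp_rot: [[0.181, 0.974, -0.133], [-0.025, -0.131, -0.991], [-0.983, 0.182, 0.0]]
ft_force: [0.1, -0.4, -0.4]
finger_gap: 0.0426
t 16.7 corner px,py,z [-124.4   -9.3  124.7] al 10.5 yawerr 0.09 F px,py,z [ 0.2 -0.4 -0.4] gap 0.0426
side 0.77 [345. 113.] panel-frame c 71 -457 wh 72 70 41.1
side 0.72 [277. 199.] panel-frame c 73 -2 wh 68 104 1.7
side 0.71 [324. 127.] panel-frame c 112 -353 wh 60 77 25.0
side 0.6 [351. 379.] panel-frame c -324 391 wh 96 69 55.5
side 0.45 [272. 296.] panel-frame c -71 289 wh 49 100 76.8
top 0.82 [319. 165.] panel-frame c 74 -7 wh 89 61 90.0
top 0.79 [472. 186.] panel-frame c 66 -478 wh 91 63 39.9
top 0.65 [432. 164.] panel-frame c 113 -346 wh 66 97 10.0
top 0.64 [180. 274.] panel-frame c -318 380 wh 94 64 53.1
```

View pics/s14.png

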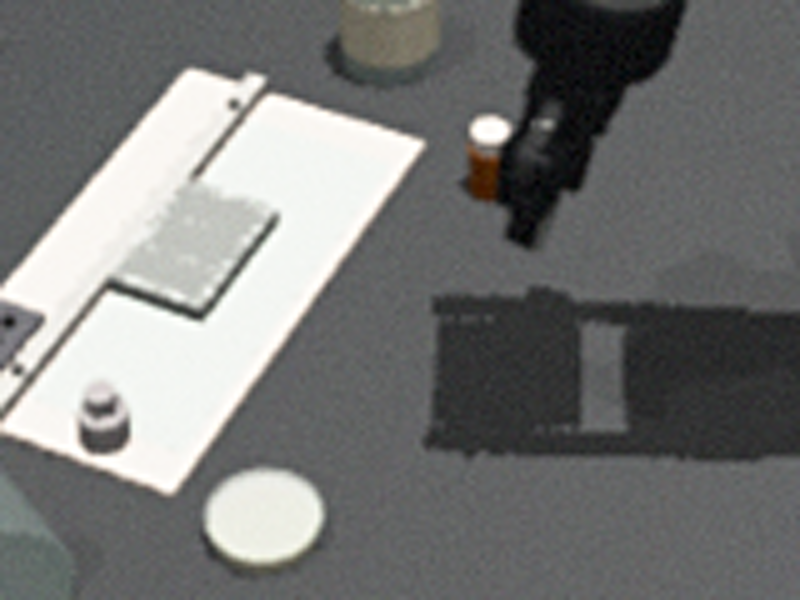

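View pics/t14.png

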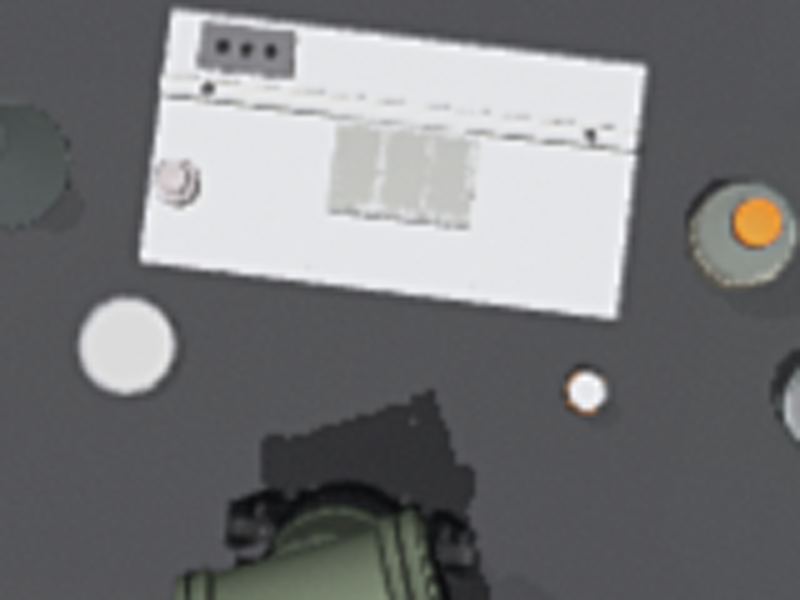

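The carrier lies face down and flush on the rail. Its centre in the panel frame is (74, −7) mm against about 75 expected, at 0° to the panel. The dish, vial and weight are where they started, the hand is clear and the forces are near zero. I'll hand it in.

```bash
python3 -c "
from cell import bot
print(bot.job_done())"
```

```text
the job is handed in; nothing more can be done
None
```

The carrier is turned over and lies face down on the light panel, flush against the stop rail, with the hand clear. I handed the job in at about 16.8 s of the 48 s allowed.

**How it was done:** I pushed the carrier square against the panel's front edge with two half-open fingertips. I then swung its near side up about that edge with up to about 12 N until it stood upright. I took it past balance and let it fall face down onto the panel. Finally I pushed it to the rail, stopped at 7.7 N, and backed the hand off. It was never gripped or lifted.

**Last checks:**
- **Position:** the top view puts the carrier's centre about 74 mm along the panel's x, against 75 expected, and square to the rail. Finger contact stopped at 45.4 mm, against 45 expected.
- **Side view:** its outline put the centre at 73 mm, turned 1.7°. I trusted it less because the slab's side wall inflates the outline. The picture shows no gap at the rail.
- **Other things:** the dish, vial and weight look unmoved, and nothing in the pictures suggests the others were disturbed. The fingertips did press the bench with up to about 23 N early on while I was finding the height.

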